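# Clear a stacked drilling set-up into its trays and rack

### The job

Take the stacked drilling set-up apart from the top: lay the round rod lengthwise in the middle groove of the ribbed rack, not sticking out past its ends and so that it stays there without rolling, then set the V-block, the long narrow offcut and the broad offcut each flat and the same way up inside the tray of its own shape (smallest, longest and broadest tray). Never let the rod fall to the bench, and leave the sanding block where it is.

Things in the scene. Friction and masses are not known exactly. Their poses are not given: they have to be found in the camera images.
- rod_center (a point): round rod of pale wood, diameter 36 mm, length 96; lies level in the groove on top of the V-block. Point: middle of its axis (half-way up). y = along the rod. At the start its axis is about 98 above the bench and 11.5 above the V-block's top faces (sizes in mm).
- v_block_center (a point): dark wooden V-block, 50 (x) by 76 (y) by 36 high, with a 90-degree groove along y in its top (28 wide at the mouth, 14 deep); lies under the rod, crosswise on the long narrow offcut. Point: its centre, 18 above its underside. z up (sizes in mm).
- long_offcut_center (a point): long narrow pale timber offcut, 45 (x; the solid is 44) by 140 (y) by 19 thick; lies crosswise on the broad offcut, under the V-block. Point: its centre, 9.5 above its underside. z up (sizes in mm).
- broad_offcut_center (a point): short broad orange-brown timber offcut, 60 (x) by 110 (y) by 32 thick; the bottom of the stack, flat on the bench. Point: its centre, 16 above its underside. z up (sizes in mm).
- ribbed_rack: low wooden rack fixed to the bench, 116 (x) by 136 (y): a base 12 thick with four pale straight ribs, 130 long, along y, at x = -45, -15, 15 and 45; each 8 high above the base with 45-degree flanks. Three grooves lie between them, the middle one along x = 0. The rod in a groove rests on two rib flanks, its axis about 30.5 above the bench. Origin: centre of its underside, on the bench (sizes in mm).
- small_tray: smallest, stubbiest of three low open trays fixed to the bench; for the V-block. Inside 72 (x) by 98 (y), floor 5 above the bench, lips 6 wide and only 4 above the floor. Origin: centre of its underside, on the bench (sizes in mm).
- long_tray: longest, narrowest of the three trays, fixed; for the long narrow offcut. Inside 66 (x) by 162 (y), floor 5 above the bench, lips 6 wide and 4 above the floor. Origin: centre of its underside, on the bench (sizes in mm).
- broad_tray: broadest of the three trays, of middling length, fixed; for the broad offcut. Inside 82 (x) by 132 (y), floor 5 above the bench, lips 6 wide and 4 above the floor. Origin: centre of its underside, on the bench (sizes in mm).
- sanding_block_center (a point): bystander: brown sanding block, 63 by 111 by 36 high, lying loose on the bench. Point: its centre, 18 above the bench (sizes in mm).
Things that resemble listed ones, but are neither listed nor needed, are in the scene too. What is shaped like the part that bears rod_center but blue or yellow is not meant.

How it is judged:
By the outcome, as a careful person would: the job done as asked, in the order asked, and still so for the second after the job is handed in, with the robot touching nothing.
It also fails if it takes over 112 s, if anything falls off the work surface, if the arm or the gripper's body presses on something with over 40 N, if the wrist force passes 120 N, or if a joint passes its speed limit or range.

### The arm

A 6-joint arm with a two-finger parallel gripper is mounted at the origin on the work surface; the furniture and walls round the work are solid. World frame = base frame: x ahead of the robot, y to its left, z up, the work surface at z = 0. Lengths are in mm, angles in rad, forces in N, time in s.
With the tool pointing down it reaches from about 325 to 900 mm from the base axis. Payload 6.1 kg.
Tool frame: the origin (TCP) lies at the very end of the fingers, on their centre line; the grasp point (between the pads) lies 19 mm behind it; z points along the fingers, y is the direction in which the jaws open and shut (so a half turn about z gives the same grasp; the last joint's range is limited). The gripper opens to 85 mm and grips with 20 to 120 N. Pads are 22 mm wide; open, the fingers measure 114 mm over their backs; the gripper's body (76 mm by 85 mm) begins 54 mm behind the grasp point. The pads swing forward as they close: fully open they stand 13 mm farther back than shut.
Start: joints at [-1.356, 0.22, 1.526, -0, 1.395, -0.126], TCP at [208.893, -589.049, 231.3] pointing down, gripper open.
Joint ranges: [-2.98, 2.98], [-0.91, 2.08], [0.09, 2.57], [-1.24, 4.39], [0.2, 2.65], [-2.68, 2.68]. Speed limits (rad/s): [2.57, 2.57, 3.01, 3.14, 3.14, 3.14].

### API

Orientations are given as a unit quaternion [x, y, z, w].
In Python, from plant import r gives the robot as it stands.
- The arm moves only by the tool jog_arm, never from a script. Its argument "deltas" is a list of rows, each a list of 5 numbers: the shift along the tool's x, y, z in mm, then the turn about the tool's z in degrees, then the opening, from 0 (shut) to 1 (fully open). A call has 1 to 12 rows; each row is the pose to reach, as a shift and turn from the pose measured when the call began, along the tool's axes at that moment; what a row does not reach only later rows make up. A row lasts 1/12 s, in which the tool goes at most 41.7 mm and 7.16 degrees, less where a joint would pass 70% of its speed; a pose out of reach is approached as far as the arm can. A call with a gripper value outside its range is refused whole. The fingers move at their own pace and stop on an object; "grip_force" is the grip in N (left out, the last holds). Time passes only in rows, so rows that repeat a pose let the fingers close. It gives the time, the measured TCP pose, the force and the opening at its end, in the units of the state.
- r.get_state(): the state, without advancing time (a new reading comes with each control period).
- r.read_camera(name): name is "scene" or "top" or "wrist"; returns the picture (480x640x3 uint8, red, green, blue); there is no depth.
- r.get_calibration(name): a dict with "fx", "fy", "cx", "cy" (pixels), "eye" and "rotation" of the camera in the world; the wrist camera has in their place "tool_from_camera" (4x4, takes a point from camera to tool coordinates, whose origin is the TCP and whose axes are the flange's). Camera axes: x right, y up, looking along -z (the intrinsics and any distortion apply to the point x, -y, -z); pixel columns grow to the right and rows downward; lengths in mm; the calibration is good to about 2 mm. A picture is of the moment at which its call begins: read the wrist's pose just before it. get_calibration takes no time and is no camera call.
- r.finish_job(): hands the job in, once; it reports no verdict.
The state is a dict: "t": time; "q": joint angles; "joint_velocities": joint speeds; "effort": joint torques, N m; "tcp_pos": TCP position; "orientation": TCP orientation; "force": force on the tool from outside, world axes, zero at the start; "moment": the same for the moment, N m; "opening": opening from 0.0 (shut) to 1.0 (fully open).
Only numpy, scipy, OpenCV 4.12 (cv2) and the standard library are available. Lean on these libraries where they do the work, as an engineer would, in place of code of your own. Each camera call takes 0.05 s, during which the arm holds its last target.

## Working session

There is one attempt and no reset: what is moved stays moved. The work goes in short steps, Python scripts to look and compute and a tool call to move; the robot and the scene stay as the last step left them, time stands still between calls to the robot, and variables do not carry over. Pictures are saved under pics/ and viewed, and the job is handed in when it is done.

Besides the shell and the picture viewer there is one more tool, called by a JSON object that holds its "op" and its "data", one argument or row to a line. jog_arm: Moves the arm, as the interface text tells. Its arguments: {"type":"object","properties":{"deltas":{"type":"array","items":{"type":"array","items":{"type":"number"}}},"grip_force":{"type":"number"}},"required":["deltas"]}

```bash
ls; mkdir -p pics; python3 - <<'E'
from plant import r
import cv2
s=r.get_state();print(s)
for n in ["scene","top","wrist"]:
    im=r.read_camera(n);cv2.imwrite(f"pics/{n}0.png",im[:,:,::-1]);print(n,r.get_calibration(n))
E
```

```text
pics
{'t': 0.0, 'q': array([-1.35611526e+00,  2.21244571e-01,  1.52762245e+00,  1.62709949e-05,
        1.39468355e+00, -1.26121319e-01]), 'joint_velocities': array([ 0.00076201,  0.00041581, -0.00069658,  0.00131524, -0.00062933,
        0.00011446]), 'effort': array([ 5.28474302e-04, -4.96894884e+01, -3.89393127e+01, -8.78583751e-05,
        1.09645404e-02,  1.83668317e-05]), 'tcp_pos': array([ 208.7610841 , -588.46202667,  230.18181048]), 'orientation': array([ 9.85516583e-01,  1.69576253e-01, -3.53334137e-05, -9.78349526e-04]), 'force': array([ 0.73993087,  0.02357672, -0.33336939]), 'moment': array([ 0.01343469, -0.06452468, -0.01288137]), 'opening': 0.9961921844074489}
scene {'fx': 535.2135263895077, 'fy': 535.2135263895077, 'cx': 323.61014224644657, 'cy': 230.82006327656717, 'eye': array([-76.49155232, 986.50732482, 705.03574883]), 'rotation': array([-0.11116331,  0.51177276,  0.83047982, -0.18982786])}
top {'fx': 448.4641780127902, 'fy': 448.4641780127902, 'cx': 318.6292813399896, 'cy': 241.34221941754794, 'eye': array([ 271.28402865, -122.43281339, 1203.43252807]), 'rotation': array([-0.05955401,  0.06454057,  0.71327768, -0.69535803])}
wrist {'fx': 413.0570052993717, 'fy': 413.0570052993717, 'cx': 320.55481843563604, 'cy': 239.97327992437147, 'tool_from_camera': array([[ 6.78216439e-04,  9.62695287e-01,  2.70587000e-01,
         6.77812942e+01],
       [ 9.99999766e-01, -6.77742144e-04, -9.51897607e-05,
        -4.03700177e-01],
       [ 9.17494795e-05,  2.70587001e-01, -9.62695521e-01,
        -1.42809351e+02],
       [ 0.00000000e+00,  0.00000000e+00,  0.00000000e+00,
         1.00000000e+00]])}
```

View pics/top0.png

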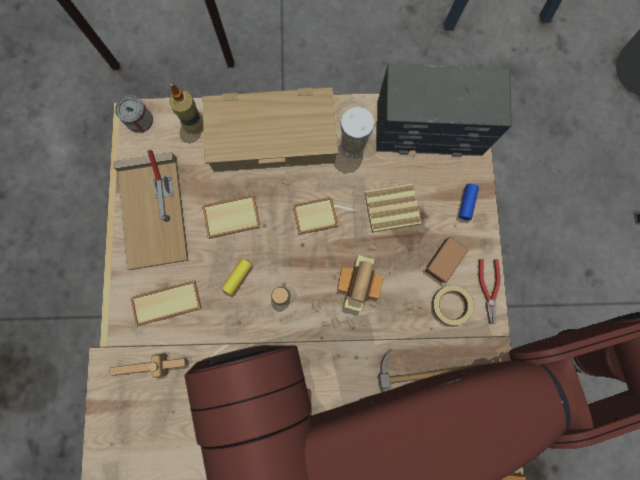

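View pics/scene0.png

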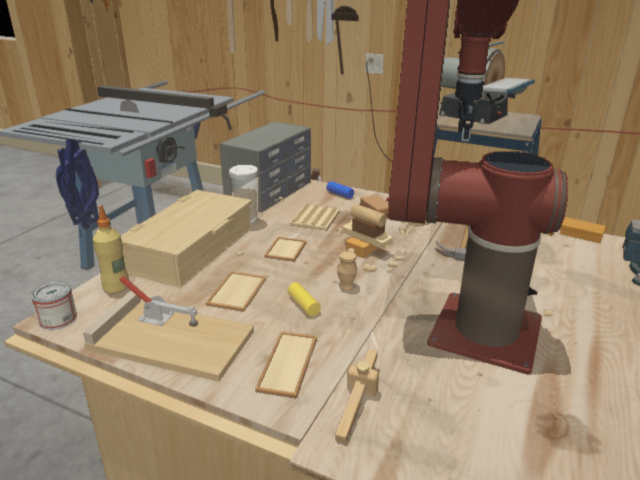

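View pics/wrist0.png

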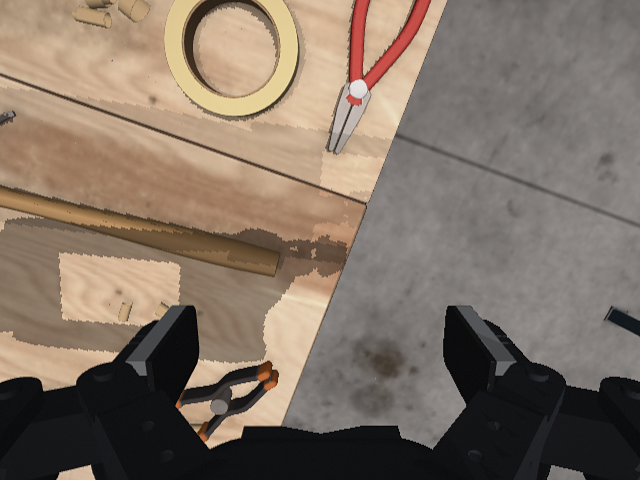

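```bash
cat > h.py <<'E'
import numpy as np,cv2
from scipy.spatial.transform import Rotation as R
from plant import r
def cam(n,s=None):
    c=r.get_calibration(n);K=np.array([[c['fx'],0,c['cx']],[0,c['fy'],c['cy']],[0,0,1]])
    if n!='wrist': return K,R.from_quat(c['rotation']).as_matrix(),np.array(c['eye'])
    T=np.eye(4);T[:3,:3]=R.from_quat(s['orientation']).as_matrix();T[:3,3]=s['tcp_pos']
    M=T@c['tool_from_camera'];return K,M[:3,:3],M[:3,3]
def unproj(C,uv,z):
    K,Rm,e=C;uv=np.atleast_2d(uv).astype(float)
    d=np.c_[(uv[:,0]-K[0,2])/K[0,0],-(uv[:,1]-K[1,2])/K[1,1],-np.ones(len(uv))]@Rm.T
    return e+d*((z-e[2])/d[:,2])[:,None]
def proj(C,P):
    K,Rm,e=C;p=(np.atleast_2d(P)-e)@Rm
    return np.c_[K[0,2]+K[0,0]*p[:,0]/-p[:,2],K[1,2]-K[1,1]*p[:,1]/-p[:,2]]
def ortho(im,C,z,x0,x1,y0,y1,s):
    # image: right = -y, up = +x ; s px per mm
    W=int((y1-y0)*s);H=int((x1-x0)*s)
    q=np.float32([[0,0],[W,0],[W,H],[0,H]])
    P=np.array([[x1,y1,z],[x1,y0,z],[x0,y0,z],[x0,y1,z]],float)
    M=cv2.getPerspectiveTransform(np.float32(proj(C,P)),q)
    return cv2.warpPerspective(im,M,(W,H),flags=cv2.INTER_CUBIC)
def snap(n,name):
    s=r.get_state();im=r.read_camera(n)[:,:,::-1].copy();cv2.imwrite(f'pics/{name}.png',im);return s,im,cam(n,s)
def yaw(s): # tool frame axes in world
    return R.from_quat(s['orientation']).as_matrix()
E
python3 - <<'E'
from h import *
C=cam('top');im=cv2.imread('pics/top0.png')
for n,p in dict(stack=(360,283),broad=(231,216),small=(316,215),long=(166,303),rack=(393,208),sand=(447,260)).items(): print(n,unproj(C,p,10)[0].round())
o=ortho(im,C,9,280,580,-400,0,2);cv2.imwrite('pics/o1.png',o)
o=ortho(im,C,9,200,600,-150,400,1.45);cv2.imwrite('pics/o2.png',o)
E
```

```text
stack [ 368. -241.   10.]
broad [559. 103.  10.]
small [ 556. -128.   10.]
long [328. 273.  10.]
rack [ 571. -340.   10.]
sand [ 424. -477.   10.]
```

```bash
python3 - <<'E'
import cv2
im=cv2.imread('pics/top0.png');cv2.imwrite('pics/tc.png',cv2.resize(im[180:330,290:490],None,fx=4,fy=4,interpolation=cv2.INTER_CUBIC))
cv2.imwrite('pics/sc.png',cv2.resize(cv2.imread('pics/scene0.png')[170:290,260:410],None,fx=5,fy=5,interpolation=cv2.INTER_CUBIC))
E
```

```text
(no output)
```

View pics/tc.png

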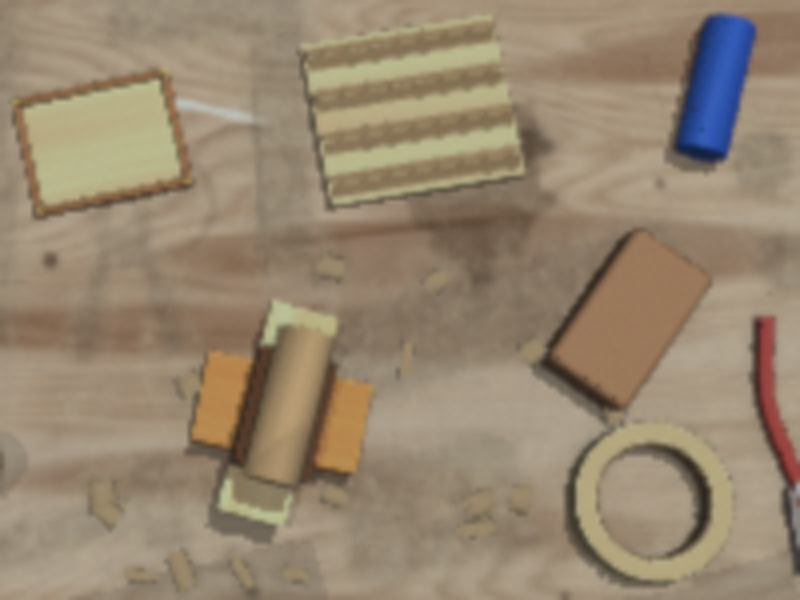

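View pics/sc.png

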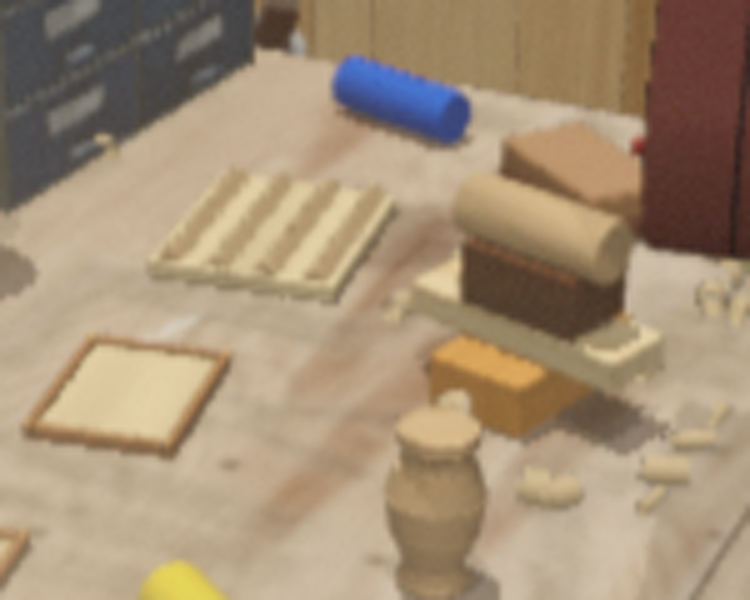

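View pics/o2.png

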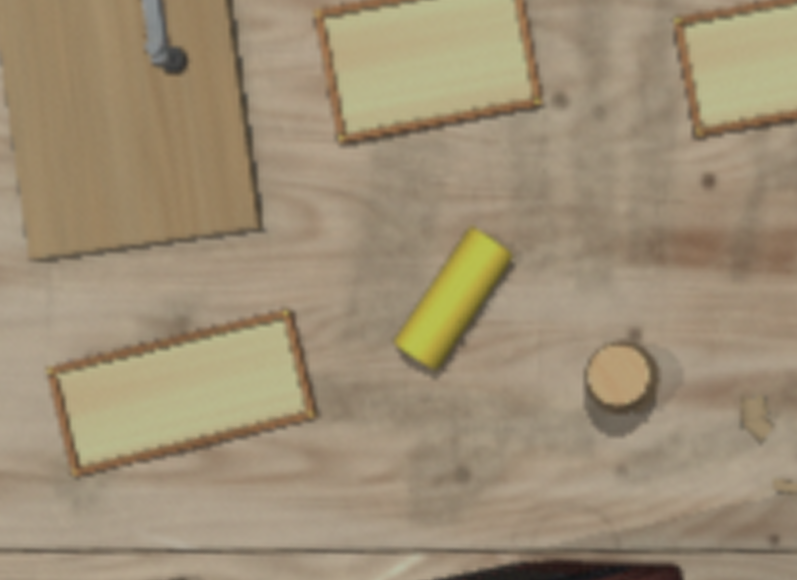

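```bash
python3 - <<'E'
from h import *
C=cam('top')
f=lambda u,v:(290+u/4,180+v/4)
def ln(a,b,z):
    p=unproj(C,[f(*a),f(*b)],z);d=p[1]-p[0];print(p.mean(0).round(1),'len',np.linalg.norm(d).round(1),'ang',np.degrees(np.arctan2(d[1],d[0])).round(1))
ln((272,478),(308,330),107) # rod
ln((253,512),(305,310),51) # long offcut
# broad top: corners
def quad(cs,z,nm):
    p=unproj(C,[f(*c) for c in cs],z)[:,:2];c=p.mean(0);e=[np.linalg.norm(p[i]-p[(i+1)%4]).round(1) for i in range(4)]
    d=p[1]-p[0];d2=p[2]-p[3];d=d/np.linalg.norm(d)+d2/np.linalg.norm(d2);print(nm,c.round(1),e,'edge01 ang',np.degrees(np.arctan2(d[1],d[0])).round(1))
quad([(191,442),(209,351),(372,381),(355,473)],32,'broad')
quad([(14,103),(165,70),(191,183),(39,216)],9,'small')
quad([(302,48),(492,15),(523,174),(330,208)],12,'rack')
quad([(547,358),(640,229),(711,280),(622,408)],36,'sand')
# o2: x=600-row/1.45, y=400-col/1.45
def quo(cs,nm):
    p=np.array([(600-c[1]/1.45,400-c[0]/1.45) for c in cs]);c=p.mean(0);e=[np.linalg.norm(p[i]-p[(i+1)%4]).round(1) for i in range(4)]
    d=p[1]-p[0];d2=p[2]-p[3];d=d+d2;print(nm,c.round(1),e,np.degrees(np.arctan2(d[1],d[0])).round(1))
quo([(49,371),(290,311),(316,414),(77,475)],'long')
o=ortho(cv2.imread('pics/top0.png'),C,9,480,640,-20,220,3);cv2.imwrite('pics/o3.png',o)
E
```

```text
[ 365.  -237.5  107. ] len 93.5 ang -16.1
[ 365.8 -236.3   51. ] len 134.4 ang -16.8
broad [ 366.3 -239.7] [np.float64(60.8), np.float64(108.4), np.float64(61.2), np.float64(108.2)] edge01 ang -13.2
small [ 554.7 -127.2] [np.float64(106.3), np.float64(81.3), np.float64(105.8), np.float64(80.9)] edge01 ang -78.8
rack [ 571.3 -339.4] [np.float64(133.9), np.float64(113.6), np.float64(134.0), np.float64(113.5)] edge01 ang -81.3
sand [ 421.3 -470.9] [np.float64(108.0), np.float64(56.6), np.float64(105.3), np.float64(57.7)] edge01 ang -38.5
long [329.1 273.8] [np.float64(171.3), np.float64(73.3), np.float64(170.1), np.float64(74.3)] -75.9
```

View pics/o3.png

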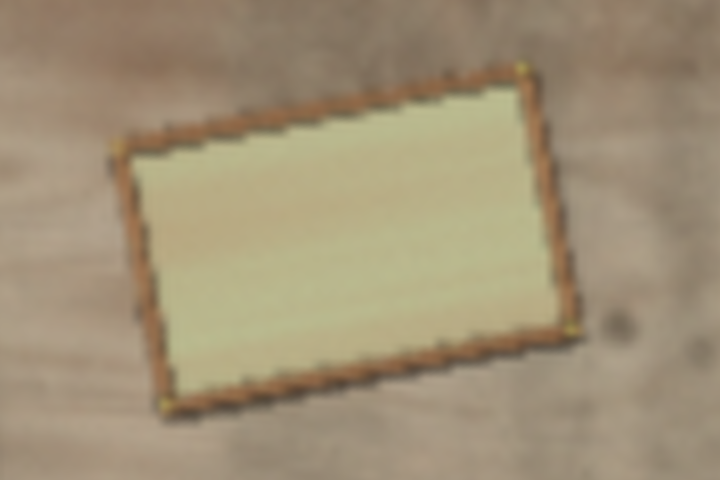

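Candidates seen in the top view:
- **Rod:** the pale one on the V-block (362,281). The blue cylinder (469,202), yellow cylinder (237,277) and turned knob (280,296) are not it.
- **Offcuts:** the stack parts (360,283). The sanding block (447,260) is the bystander.
- **Trays:** small (316,215), broad (231,216), long (166,303).
- **Rack:** (393,208).

The crops confirm the pale rod on the dark V-block. Next I move the wrist camera over the stack.

{"op": "jog_arm", "data": {
  "deltas": [
    [10,-10,0,-3,1],
    [30,-32,0,-10,1],
    [60,-63,0,-17,1],
    [90,-95,0,-24,1],
    [120,-126,0,-31,1],
    [150,-158,0,-38,1],
    [180,-190,0,-45,1],
    [210,-221,0,-52,1],
    [235,-247,0,-59,1],
    [255,-268,0,-66,1],
    [264,-277,0,-73,1],
    [264,-277,0,-80,1]
  ]
}}

```text
t: 1.15
tcp_pos: [366.0, -236.2, 230.8]
orientation: [0.642, 0.767, 0.001, -0.001]
force: [0.5, -0.8, 0.5]
opening: 0.999
```

{"op": "jog_arm", "data": {
  "deltas": [
    [0,0,0,-6,1],
    [0,0,0,-13,1],
    [0,0,0,-20,1],
    [0,0,0,-27,1],
    [0,0,0,-34,1],
    [0,0,0,-41,1],
    [0,0,0,-48,1],
    [0,0,0,-55,1],
    [0,0,0,-60,1],
    [0,0,0,-64,1],
    [0,0,0,-64,1],
    [0,0,0,-64,1]
  ]
}}

```text
t: 2.15
tcp_pos: [365.9, -236.1, 230.7]
orientation: [0.139, 0.99, 0.001, -0.0]
force: [0.2, -0.7, 0.4]
opening: 1.002
```

```bash
python3 - <<'E'
from h import *
s,im,C=snap('wrist','w1');snap('scene','s1');import pickle;pickle.dump(s,open('s1.pkl','wb'))
print(s['t'],s['tcp_pos'],yaw(s).round(3),s['q'].round(2),s['joint_velocities'].round(3))
E
```

```text
2.15 [ 365.8959228  -236.14238566  230.65035922] [[-0.961  0.276 -0.   ]
 [ 0.276  0.961  0.003]
 [ 0.001  0.002 -1.   ]] [-0.76 -0.25  1.99  0.    1.4  -2.05] [-0.    -0.    -0.002 -0.002  0.001  0.012]
```

View pics/w1.png

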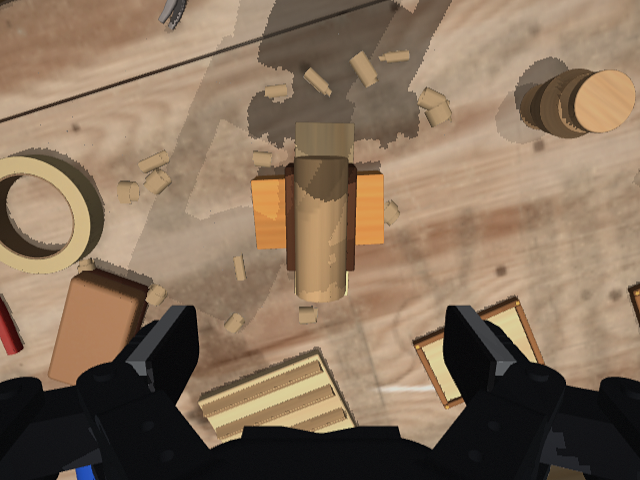

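```bash
python3 - <<'E'
import cv2
im=cv2.imread('pics/w1.png');cv2.imwrite('pics/w1c.png',cv2.resize(im[115:315,235:405],None,fx=3,fy=3,interpolation=cv2.INTER_CUBIC))
E
```

```text
(no output)
```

View pics/w1c.png

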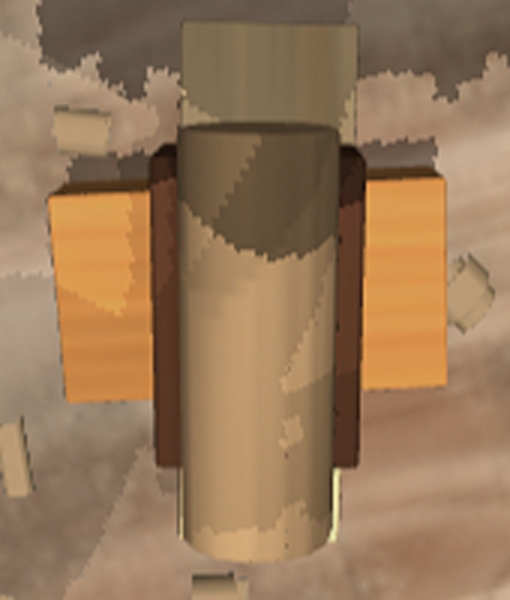

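```bash
python3 - <<'E'
from h import *
import pickle
s=pickle.load(open('s1.pkl','rb'));C=cam('wrist',s);Rt=yaw(s)
f=lambda c:(235+c[0]/3,115+c[1]/3)
def q(cs,z,nm):
    p=unproj(C,[f(c) for c in cs],z);t=(p-s['tcp_pos'])@Rt
    print(nm,'world mean',p.mean(0).round(1),'tool',[tuple(x[:2].round(1)) for x in t],'mean',t[:,:2].mean(0).round(1))
q([(258,131),(258,560)],116,'rod ends')
q([(179,160),(183,530),(340,160),(333,530)],103,'rod sides')
q([(152,160),(156,467),(365,160),(359,467)],87,'V')
q([(182,22),(357,22)],51,'long near end')
q([(180,520),(340,520)],51,'long side')
q([(50,195),(445,180),(447,386),(68,402)],32,'broad')
# overlays of the rod hypotheses in top/scene
E
```

```text
rod ends world mean [ 364.7 -235.3  116. ] tool [(np.float64(48.9), np.float64(0.2)), (np.float64(-46.2), np.float64(0.3))] mean [1.3 0.2]
rod sides world mean [ 367.3 -235.8  103. ] tool [(np.float64(41.7), np.float64(-16.9)), (np.float64(-44.4), np.float64(-17.3)), (np.float64(41.7), np.float64(17.9)), (np.float64(-44.4), np.float64(17.9))] mean [-1.3  0.4]
V world mean [ 363.3 -234.8   87. ] tool [(np.float64(40.0), np.float64(-24.0)), (np.float64(-34.5), np.float64(-24.7)), (np.float64(40.1), np.float64(24.7)), (np.float64(-34.5), np.float64(25.1))] mean [2.8 0.3]
long near end world mean [ 298.9 -213.2   51. ] tool [(np.float64(70.6), np.float64(-18.8)), (np.float64(70.6), np.float64(25.0))] mean [70.6  3.1]
long side world mean [ 426.9 -252.2   51. ] tool [(np.float64(-63.2), np.float64(-21.4)), (np.float64(-63.2), np.float64(23.3))] mean [-63.2   0.9]
broad world mean [ 368.  -237.6   32. ] tool [(np.float64(24.9), np.float64(-56.9)), (np.float64(29.1), np.float64(51.6)), (np.float64(-29.7), np.float64(54.6)), (np.float64(-34.5), np.float64(-54.3))] mean [-2.6 -1.3]
```

{"op": "jog_arm", "data": {
  "deltas": [
    [1,0,8,0,1],
    [1,0,28,0,1],
    [1,0,50,0,1],
    [1,0,72,0,1],
    [1,0,94,0,1],
    [1,0,112,0,1],
    [1,0,126,0,1],
    [1,0,135,0,1],
    [1,0,139,0,1],
    [1,0,141,0,1],
    [1,0,141,0,1],
    [1,0,141,0,1]
  ],
  "grip_force": 40
}}

```text
t: 3.25
tcp_pos: [365.5, -236.0, 90.5]
orientation: [0.139, 0.99, 0.001, 0.0]
force: [-0.2, 0.0, 1.0]
opening: 1.002
```

{"op": "jog_arm", "data": {
  "deltas": [
    [0,0,0,0,0.8],
    [0,0,0,0,0.7],
    [0,0,0,0,0.6],
    [0,0,0,0,0.5],
    [0,0,0,0,0.4],
    [0,0,0,0,0.3],
    [0,0,0,0,0.2],
    [0,0,0,0,0.2],
    [0,0,0,0,0.2],
    [0,0,0,0,0.2]
  ],
  "grip_force": 40
}}

```text
t: 4.08
tcp_pos: [365.7, -236.1, 90.9]
orientation: [0.139, 0.99, 0.001, 0.001]
force: [-0.8, 2.3, 5.1]
opening: 0.408
```

```bash
python3 - <<'E'
from h import *
s,im,C=snap('wrist','w2');s2,i2,_=snap('scene','s2')
print(s['t'],s['tcp_pos'],s['opening'],s['force'])
cv2.imwrite('pics/s2c.png',cv2.resize(i2[150:290,300:440],None,fx=4,fy=4,interpolation=cv2.INTER_CUBIC))
E
```

```text
4.0833 [ 365.70197956 -236.06028026   90.94958673] 0.407923907137242 [-0.78854113  2.25877171  5.07169031]
```

View pics/w2.png

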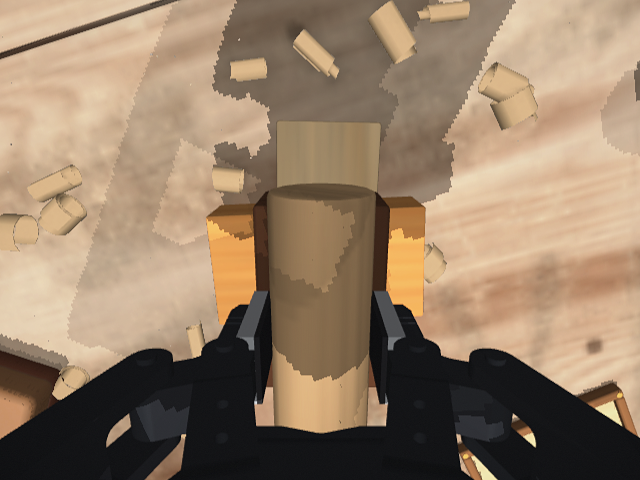

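View pics/s2c.png

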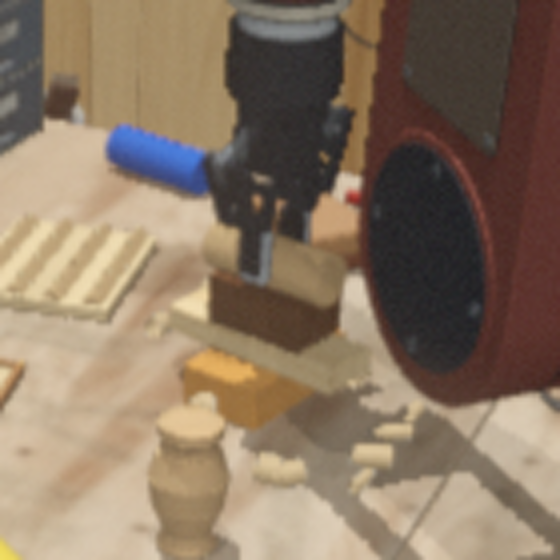

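{"op": "jog_arm", "data": {
  "deltas": [
    [0,0,-1,0,0.2],
    [0,0,-2,0,0.2],
    [0,0,-4,0,0.2],
    [0,0,-6,0,0.2],
    [0,0,-6,0,0.2]
  ],
  "grip_force": 50
}}

```text
t: 4.6
tcp_pos: [365.8, -236.2, 97.2]
orientation: [0.139, 0.99, 0.001, 0.001]
force: [-0.1, -0.8, -0.4]
opening: 0.404
```

```bash
python3 - <<'E'
from h import *
s,i2,_=snap('scene','s3')
print(s['t'],s['tcp_pos'],s['opening'],s['force'])
a=cv2.imread('pics/s2.png')[190:260,340:400];b=i2[190:260,340:400]
cv2.imwrite('pics/s3c.png',cv2.resize(np.hstack([a,b]),None,fx=6,fy=6,interpolation=cv2.INTER_CUBIC))
E
```

```text
4.6 [ 365.78699028 -236.22773861   97.22284782] 0.40371229777816126 [-0.10227273 -0.80861414 -0.43572091]
```

View pics/s3c.png

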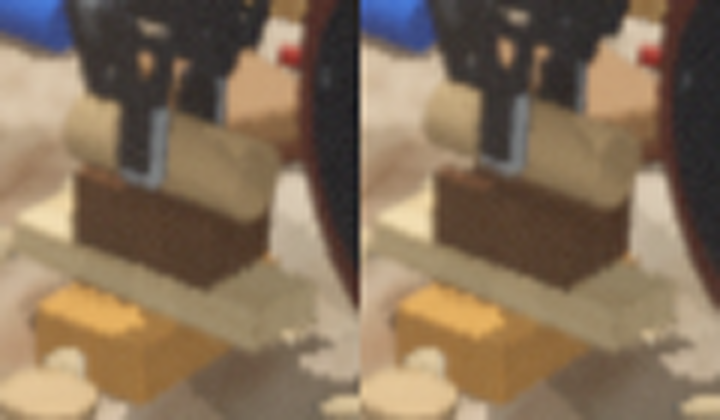

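{"op": "jog_arm", "data": {
  "deltas": [
    [0,0,-5,0,0.2],
    [0,0,-15,0,0.2],
    [0,0,-30,0,0.2],
    [-8,-1,-45,3,0.2],
    [-25,-5,-58,8,0.2],
    [-45,-9,-66,14,0.2],
    [-68,-13,-70,20,0.2],
    [-93,-17,-70,26,0.2],
    [-118,-22,-70,32,0.2],
    [-143,-27,-70,38,0.2],
    [-168,-32,-70,44,0.2],
    [-190,-36,-70,50,0.2]
  ]
}}

```text
t: 5.65
tcp_pos: [539.8, -324.1, 168.2]
orientation: [0.547, 0.837, 0.001, 0.001]
force: [-0.9, 0.6, -0.1]
opening: 0.4
```

```bash
cat > go.py <<'E'
from h import *
import sys
# usage: go.py x y z yawdeg
x,y,z,yw=map(float,sys.argv[1:5])
s=r.get_state();Rt=yaw(s);cur=np.degrees(np.arctan2(Rt[1,0],Rt[0,0]))
d=(np.array([x,y,z])-s['tcp_pos'])@Rt
print('t',s['t'],'tcp',s['tcp_pos'].round(1),'yaw',cur.round(1),'delta',d.round(1),'turn',((cur-yw+180)%360-180).round(1),'open',s['opening'].round(3),'q',s['q'].round(2),'F',s['force'].round(1))
E
python3 go.py 571.3 -339.4 165 98.7
```

```text
Traceback (most recent call last):
  File "go.py", line 7, in <module>
    print('t',s['t'],'tcp',s['tcp_pos'].round(1),'yaw',cur.round(1),'delta',d.round(1),'turn',((cur-yw+180)%360-180).round(1),'open',s['opening'].round(3),'q',s['q'].round(2),'F',s['force'].round(1))
                                                                                                                                     ^^^^^^^^^^^^^^^^^^
AttributeError: 'float' object has no attribute 'round'
```

```bash
sed -i "s/s\['opening'\].round(3)/round(float(s['opening']),3)/" go.py
python3 go.py 571.3 -339.4 165 98.7
```

```text
t 5.65 tcp [ 539.8 -324.1  168.2] yaw 113.7 delta [-26.6  22.7   3.3] turn 15.0 open 0.4 q [-0.67  0.28  1.58  0.    1.28 -1.08] F [-0.9  0.6 -0.1]
```

{"op": "jog_arm", "data": {
  "deltas": [
    [-4,4,0,4,0.2],
    [-10,10,0,9,0.2],
    [-18,16,0,13,0.2],
    [-24,20,0,15,0.2],
    [-26.5,22.5,0,15,0.2],
    [-26.5,22.5,0,15,0.2],
    [-26.5,22.5,0,15,0.2]
  ]
}}

```text
t: 6.23
tcp_pos: [571.0, -339.3, 168.6]
orientation: [0.651, 0.759, 0.001, 0.001]
force: [-0.1, -0.3, -0.9]
opening: 0.402
```

```bash
python3 - <<'E'
from h import *
import pickle
s,im,C=snap('wrist','w4');pickle.dump(s,open('s4.pkl','wb'))
E
python3 go.py 571.3 -339.4 165 98.7
```

```text
t 6.2833 tcp [ 570.8 -339.1  168.5] yaw 98.7 delta [-0.3  0.4  3.5] turn 0.0 open 0.399 q [-0.66  0.36  1.48  0.    1.3  -0.81] F [ 0.1  0.1 -1. ]
```

View pics/w4.png

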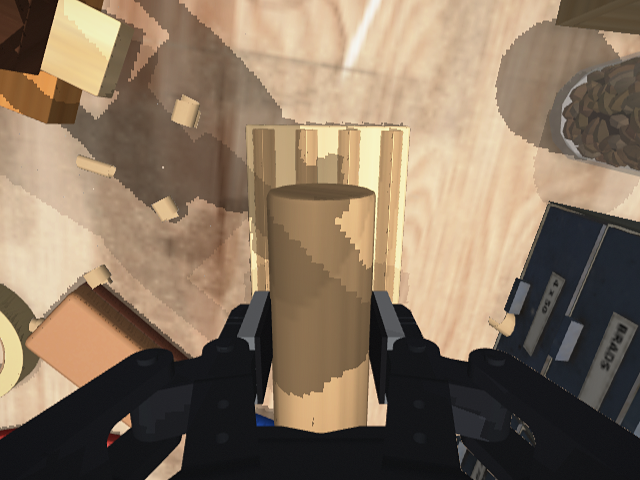

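```bash
python3 - <<'E'
from h import *
import pickle
s=pickle.load(open('s4.pkl','rb'));C=cam('wrist',s);Rt=yaw(s)
def q(cs,z,nm):
    p=unproj(C,cs,z);t=(p-s['tcp_pos'])@Rt
    print(nm,'world mean',p.mean(0).round(1),'tool',[tuple(map(float,x[:2].round(1))) for x in t],'mean',t[:,:2].mean(0).round(1))
q([(247,125),(409,126)],12,'rack near end')
q([(253,285),(403,285)],12,'sides')
q([(307,127),(346,127)],16,'ribs+-15')
z=s['tcp_pos'][2]+7
q([(321,186)],z+18,'rod end');q([(268,210),(376,210),(273,350),(372,350)],z+4,'rod sides')
E
```

```text
rack near end world mean [ 565.4 -271.5   12. ] tool [(68.1, -52.2), (67.5, 61.0)] mean [67.8  4.4]
sides world mean [ 584.2 -389.4   12. ] tool [(-51.6, -53.2), (-51.6, 63.3)] mean [-51.6   5. ]
ribs+-15 world mean [ 564.4 -272.7   16. ] tool [(66.8, -10.2), (66.8, 16.7)] mean [66.8  3.2]
rod end world mean [ 562.5 -288.3  193.6] tool [(51.7, -0.6)] mean [51.7 -0.6]
rod sides world mean [ 568.4 -323.2  179.6] tool [(41.8, -17.8), (41.8, 17.3), (-9.2, -17.7), (-9.2, 17.7)] mean [16.3 -0.1]
```

{"op": "jog_arm", "data": {
  "deltas": [
    [0,1,5,0,0.2],
    [-1,2,20,0,0.2],
    [-2,4,40,0,0.2],
    [-2,4,60,0,0.2],
    [-2,4,80,0,0.2],
    [-2,4,98,0,0.2],
    [-2,4,114,0,0.2],
    [-2,4,125,0,0.2],
    [-2,4,132,0,0.2],
    [-2,4,136,0,0.2],
    [-2,4,136,0,0.2],
    [-2,4,136,0,0.2]
  ]
}}

```text
t: 7.28
tcp_pos: [575.8, -340.7, 33.1]
orientation: [0.651, 0.759, 0.001, 0.001]
force: [0.3, -0.3, -1.0]
opening: 0.398
```

```bash
python3 - <<'E'
from h import *
s,im,C=snap('wrist','w5');s,i2,_=snap('scene','s5')
cv2.imwrite('pics/s5c.png',cv2.resize(i2[150:270,260:400],None,fx=5,fy=5,interpolation=cv2.INTER_CUBIC))
E
python3 go.py 571.3 -339.4 24 98.7
```

```text
t 7.3833 tcp [ 576.2 -341.    33.8] yaw 98.7 delta [ 2.4 -4.6  9.8] turn 0.0 open 0.405 q [-0.65  0.52  1.54  0.    1.08 -0.81] F [-0.2 -0.6 -0.1]
```

View pics/w5.png

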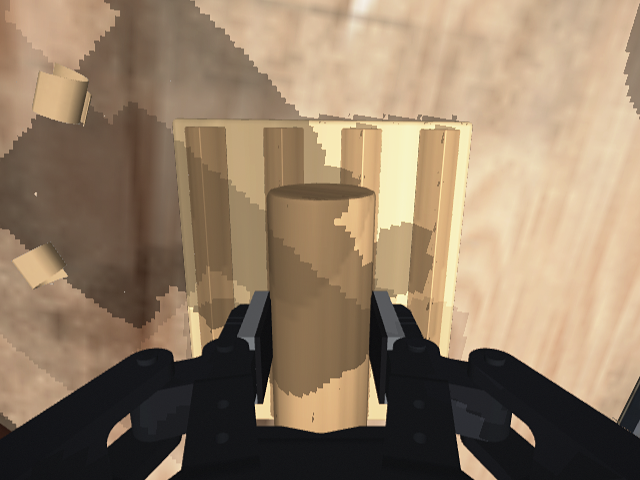

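View pics/s5c.png

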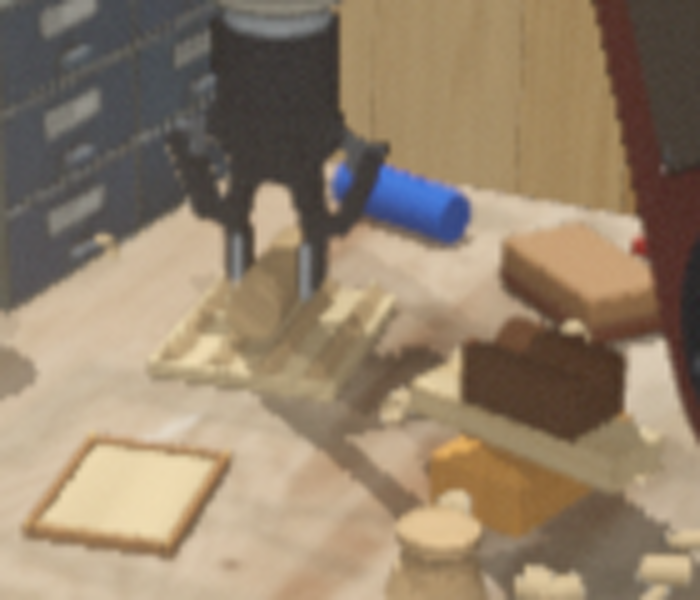

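{"op": "jog_arm", "data": {
  "deltas": [
    [0,0,2,0,0.2],
    [0,0,4,0,0.2],
    [0,0,6,0,0.2],
    [0,0,7,0,0.2],
    [0,0,8,0,0.2],
    [0,0,8,0,0.2]
  ]
}}

```text
t: 7.88
tcp_pos: [576.0, -340.8, 25.4]
orientation: [0.651, 0.759, 0.001, 0.001]
force: [0.3, -0.3, -1.0]
opening: 0.399
```

{"op": "jog_arm", "data": {
  "deltas": [
    [0,0,0.7,0,0.2],
    [0,0,1.4,0,0.2],
    [0,0,2,0,0.2],
    [0,0,2,0,0.2]
  ]
}}

```text
t: 8.22
tcp_pos: [575.9, -340.8, 23.4]
orientation: [0.651, 0.759, 0.001, 0.001]
force: [0.0, -0.0, -0.8]
opening: 0.402
```

{"op": "jog_arm", "data": {
  "deltas": [
    [0,0,0.6,0,0.2],
    [0,0,1.2,0,0.2],
    [0,0,1.5,0,0.2],
    [0,0,1.5,0,0.2]
  ]
}}

```text
t: 8.55
tcp_pos: [576.0, -340.8, 23.3]
orientation: [0.651, 0.759, 0.001, 0.001]
force: [-3.8, 3.7, 7.2]
opening: 0.404
```

{"op": "jog_arm", "data": {
  "deltas": [
    [0,0,-0.3,0,0.42],
    [0,0,-0.3,0,0.46],
    [0,0,-0.3,0,0.5],
    [0,0,-0.3,0,0.54],
    [0,0,-0.3,0,0.58],
    [0,0,-0.3,0,0.6],
    [0,0,-0.3,0,0.6]
  ]
}}

```text
t: 9.13
tcp_pos: [576.0, -340.8, 23.4]
orientation: [0.651, 0.759, 0.001, 0.001]
force: [-0.1, -0.2, 1.1]
opening: 0.601
```

```bash
python3 - <<'E'
from h import *
s,im,C=snap('wrist','w6')
E
python3 go.py 571.3 -339.4 24 98.7
```

```text
t 9.1833 tcp [ 576.  -340.8   23.4] yaw 98.7 delta [ 2.1 -4.4 -0.6] turn 0.0 open 0.599 q [-0.65  0.53  1.54  0.    1.07 -0.81] F [ 0.2 -0.   0.2]
```

View pics/w6.png

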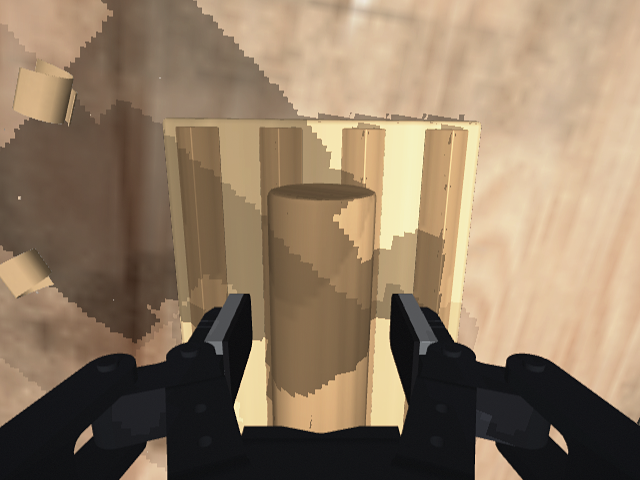

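{"op": "jog_arm", "data": {
  "deltas": [
    [0,0,-3,0,0.6],
    [0,0,-10,0,0.6],
    [0,0,-22,0,0.65],
    [0,0,-40,0,0.7],
    [0,0,-62,0,0.8],
    [0,0,-90,0,0.9],
    [0,0,-120,0,1],
    [0,0,-145,0,1],
    [0,0,-165,0,1],
    [0,0,-175,0,1],
    [0,0,-178,0,1],
    [0,0,-178,0,1]
  ]
}}

```text
t: 10.18
tcp_pos: [575.8, -341.0, 202.6]
orientation: [0.651, 0.759, 0.001, 0.002]
force: [0.0, -0.3, -0.9]
opening: 0.999
```

```bash
python3 - <<'E'
from h import *
s,im,C=snap('wrist','w7')
cv2.imwrite('pics/w7c.png',im[80:480])
E
python3 go.py 363.5 -235 205 163.9
```

```text
t 10.2333 tcp [ 575.2 -340.6  200.9] yaw 98.7 delta [ 136.5 -193.2   -4.6] turn -65.2 open 1.002 q [-0.65  0.34  1.44  0.    1.36 -0.81] F [-0.3  0.3  1. ]
```

View pics/w7.png

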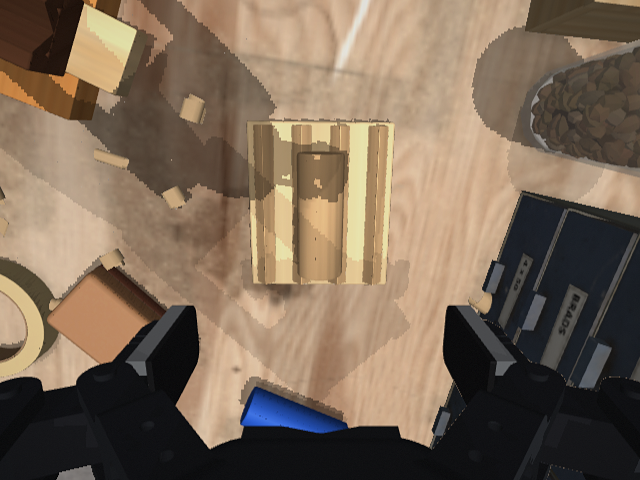

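```bash
python3 - <<'E'
from h import *
s=r.get_state();C=cam('wrist',s);Rt=yaw(s)
for z,p in [(48.5,(320,155)),(48.5,(320,282)),(30.5,(320,152)),(30.5,(320,280)),(12,(320,121)),(12,(320,284))]:
    print(z,p,((unproj(C,p,z)[0]-s['tcp_pos'])@Rt)[:2].round(1))
E
```

```text
48.5 (320, 155) [47.8 -1.2]
48.5 (320, 282) [-47.5  -1.2]
30.5 (320, 152) [48.7 -1.3]
30.5 (320, 280) [-52.8  -1.2]
12 (320, 121) [71.  -1.3]
12 (320, 284) [-63.7  -1.3]
```

{"op": "jog_arm", "data": {
  "deltas": [
    [5,-7,0,-5,1],
    [17,-24,0,-11,1],
    [33,-47,0,-17,1],
    [50,-71,0,-24,1],
    [67,-95,0,-31,1],
    [84,-119,0,-38,1],
    [100,-142,0,-45,1],
    [115,-163,-2,-52,1],
    [127,-180,-4,-58,1],
    [136,-193,-4,-63,1],
    [136.5,-193,-4,-65,1],
    [136.5,-193,-4,-65,1]
  ]
}}

```text
t: 11.23
tcp_pos: [362.3, -233.9, 202.7]
orientation: [0.141, 0.99, 0.001, 0.0]
force: [-0.2, 0.2, 0.4]
opening: 1.001
```

```bash
python3 - <<'E'
from h import *
import pickle
s,im,C=snap('wrist','w8');pickle.dump(s,open('s8.pkl','wb'))
cv2.imwrite('pics/w8c.png',cv2.resize(im[90:340,210:430],None,fx=2.4,fy=2.4,interpolation=cv2.INTER_CUBIC))
E
python3 go.py 363.5 -235 205 163.9
```

```text
t 11.2833 tcp [ 362.9 -234.3  203. ] yaw 163.7 delta [-0.8 -0.5 -2. ] turn -0.2 open 1.001 q [-0.76 -0.24  2.04  0.    1.34 -2.04] F [-1.   0.5  0.6]
```

View pics/w8c.png

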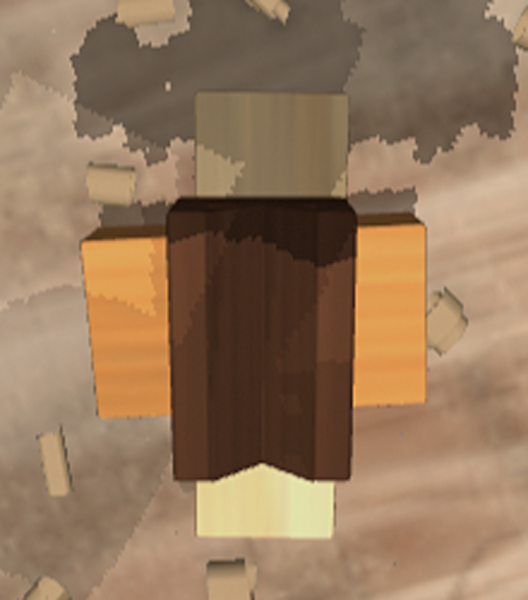

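```bash
python3 - <<'E'
from h import *
import pickle
s=pickle.load(open('s8.pkl','rb'));C=cam('wrist',s);Rt=yaw(s)
f=lambda c:(210+c[0]/2.4,90+c[1]/2.4)
def q(cs,z,nm):
    p=unproj(C,[f(c) for c in cs],z);t=(p-s['tcp_pos'])@Rt
    print(nm,'world mean',p.mean(0).round(1),'tool',[tuple(map(float,x[:2].round(1))) for x in t],'mean',t[:,:2].mean(0).round(1))
q([(168,212),(356,212),(351,480),(174,480)],87,'V')
q([(196,93),(348,93),(333,538),(197,538)],51,'long')
q([(81,241),(425,224),(426,402),(99,418)],32,'broad')
E
```

```text
V world mean [ 362.9 -234.7   87. ] tool [(36.7, -25.4), (36.7, 23.5), (-38.2, 24.0), (-38.2, -25.6)] mean [-0.7 -0.9]
long world mean [ 366.1 -233.7   51. ] tool [(66.2, -20.0), (66.2, 23.6), (-73.4, 22.0), (-73.4, -22.2)] mean [-3.6  0.8]
broad world mean [ 367.8 -237.8   32. ] tool [(20.6, -58.6), (26.0, 50.4), (-33.1, 53.4), (-38.7, -55.6)] mean [-6.3 -2.6]
```

{"op": "jog_arm", "data": {
  "deltas": [
    [-0.7,-0.9,8,0,1],
    [-0.7,-0.9,26,0,1],
    [-0.7,-0.9,48,0,1],
    [-0.7,-0.9,70,0,1],
    [-0.7,-0.9,92,0,1],
    [-0.7,-0.9,112,0,1],
    [-0.7,-0.9,128,0,1],
    [-0.7,-0.9,138,0,1],
    [-0.7,-0.9,143,0,1],
    [-0.7,-0.9,143,0,1],
    [-0.7,-0.9,143,0,1]
  ]
}}

```text
t: 12.2
tcp_pos: [363.7, -235.3, 60.1]
orientation: [0.142, 0.99, 0.001, 0.0]
force: [-0.3, -0.3, -0.3]
opening: 0.994
```

{"op": "jog_arm", "data": {
  "deltas": [
    [0,0,0,0,0.85],
    [0,0,0,0,0.75],
    [0,0,0,0,0.68],
    [0,0,0,0,0.62],
    [0,0,0,0,0.56],
    [0,0,0,0,0.5],
    [0,0,0,0,0.4],
    [0,0,0,0,0.3],
    [0,0,0,0,0.3],
    [0,0,0,0,0.3]
  ],
  "grip_force": 50
}}

```text
t: 13.03
tcp_pos: [364.2, -235.7, 60.9]
orientation: [0.142, 0.99, 0.001, 0.001]
force: [0.4, 1.7, 6.7]
opening: 0.579
```

{"op": "jog_arm", "data": {
  "deltas": [
    [0,0,-1,0,0.3],
    [0,0,-3,0,0.3],
    [0,0,-5,0,0.3],
    [0,0,-8,0,0.3],
    [0,0,-8,0,0.3]
  ]
}}

```text
t: 13.45
tcp_pos: [364.4, -235.9, 69.4]
orientation: [0.142, 0.99, 0.001, 0.001]
force: [0.5, -0.2, -1.0]
opening: 0.577
```

```bash
python3 - <<'E'
from h import *
s,im,C=snap('wrist','w9');s,i2,_=snap('scene','s9')
cv2.imwrite('pics/s9c.png',np.hstack([cv2.resize(i2[170:290,300:440],None,fx=3,fy=3),cv2.resize(im,None,fx=.58,fy=.75)[:360]]))
E
python3 go.py 554.7 -127.2 140 101.2
```

```text
t 13.55 tcp [ 364.3 -235.7   69. ] yaw 163.7 delta [-152.3  157.9  -70.5] turn 62.5 open 0.574 q [-0.76 -0.05  2.15  0.    1.05 -2.05] F [ 0.  -0.4 -2. ]
```

View pics/s9c.png

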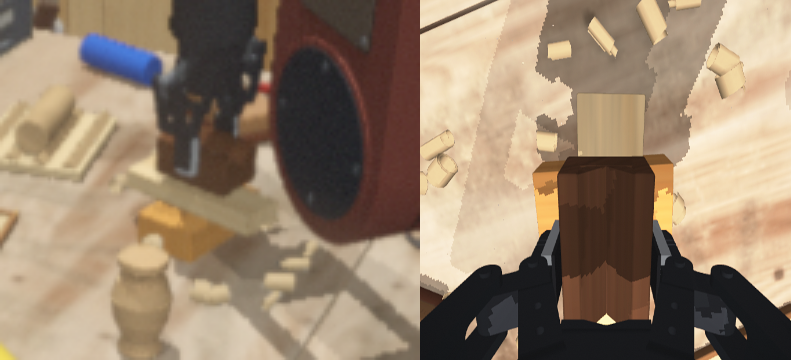

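{"op": "jog_arm", "data": {
  "deltas": [
    [0,0,-8,0,0.3],
    [0,0,-25,0,0.3],
    [-4,4,-45,3,0.3],
    [-14,14,-60,9,0.3],
    [-30,31,-70,15,0.3],
    [-50,52,-75,22,0.3],
    [-72,75,-78,29,0.3],
    [-94,98,-78,36,0.3],
    [-115,120,-78,43,0.3],
    [-134,139,-78,50,0.3],
    [-147,153,-78,57,0.3],
    [-152,158,-78,62,0.3]
  ]
}}

```text
t: 14.55
tcp_pos: [556.5, -125.3, 148.1]
orientation: [0.633, 0.774, 0.002, 0.001]
force: [-0.7, -0.2, -1.2]
opening: 0.572
```

{"op": "jog_arm", "data": {
  "deltas": [
    [0,0,0,0,0.3],
    [0,0,0,0,0.3]
  ]
}}

```text
t: 14.72
tcp_pos: [556.7, -124.9, 148.1]
orientation: [0.632, 0.775, 0.002, 0.001]
force: [0.2, 0.8, -0.8]
opening: 0.576
```

```bash
python3 - <<'E'
from h import *
import pickle
s,im,C=snap('wrist','w10');pickle.dump(s,open('s10.pkl','wb'))
E
python3 go.py 554.7 -127.2 140 101.2
```

```text
t 14.7667 tcp [ 556.2 -125.3  148.1] yaw 101.6 delta [-1.6 -1.9  8.1] turn 0.4 open 0.577 q [-0.36  0.16  1.75  0.    1.22 -0.56] F [-0.6  0.1 -0.6]
```

View pics/w10.png

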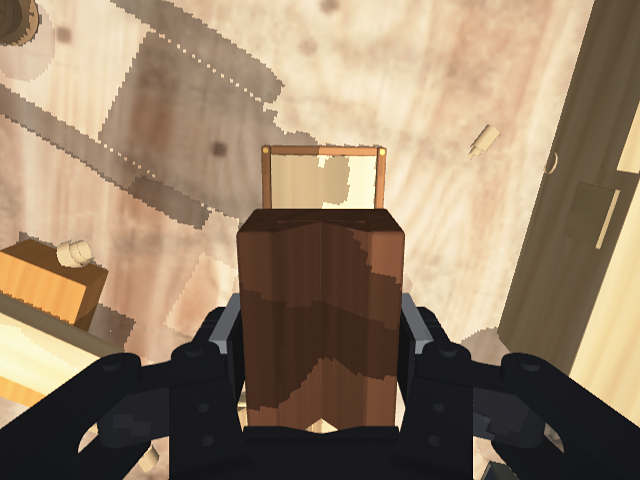

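```bash
python3 - <<'E'
from h import *
import pickle
s=pickle.load(open('s10.pkl','rb'));C=cam('wrist',s);Rt=yaw(s)
def q(cs,z,nm):
    p=unproj(C,cs,z);t=(p-s['tcp_pos'])@Rt
    print(nm,'world mean',p.mean(0).round(1),'tool',[tuple(map(float,x[:2].round(1))) for x in t],'mean',t[:,:2].mean(0).round(1))
q([(262,147),(386,148)],9,'tray near end')
q([(262,205),(386,205)],9,'tray sides')
z=s['tcp_pos'][2]-10+36
q([(238,233),(404,233),(398,400),(247,400)],z,'V top'); q([(252,209),(390,209)],z-36,'V bottom near edge')
E
```

```text
tray near end world mean [547.8 -71.7   9. ] tool [(54.0, -39.9), (53.4, 42.9)] mean [53.7  1.5]
tray sides world mean [ 555.7 -109.8    9. ] tool [(14.8, -41.3), (14.8, 44.5)] mean [14.8  1.6]
V top world mean [ 554.4 -115.5  174.1] tool [(38.1, -24.9), (38.1, 23.7), (-18.8, 24.8), (-18.8, -24.9)] mean [ 9.6 -0.3]
V bottom near edge world mean [548.5 -87.8 138.1] tool [(38.0, -26.5), (38.0, 25.4)] mean [38.  -0.6]
```

{"op": "jog_arm", "data": {
  "deltas": [
    [-0.5,1,6,0.2,0.3],
    [-1.3,2,20,0.2,0.3],
    [-1.3,2,40,0.2,0.3],
    [-1.3,2,60,0.2,0.3],
    [-1.3,2,80,0.2,0.3],
    [-1.3,2,98,0.2,0.3],
    [-1.3,2,112,0.2,0.3],
    [-1.3,2,122,0.2,0.3],
    [-1.3,2,127,0.2,0.3],
    [-1.3,2,129,0.2,0.3],
    [-1.3,2,129,0.2,0.3],
    [-1.3,2,129,0.2,0.3]
  ]
}}

```text
t: 15.77
tcp_pos: [559.4, -126.3, 20.0]
orientation: [0.633, 0.774, 0.002, 0.001]
force: [-0.2, 0.6, -0.9]
opening: 0.575
```

```bash
python3 - <<'E'
from h import *
import pickle
s,im,C=snap('wrist','w11');s,i2,_=snap('scene','s11')
cv2.imwrite('pics/s11c.png',np.hstack([cv2.resize(i2[190:310,210:350],None,fx=3,fy=3),cv2.resize(im,None,fx=.58,fy=.75)[:360]]))
E
python3 go.py 554.7 -127.2 15 101.2
```

```text
t 15.8667 tcp [ 559.6 -126.3   20.2] yaw 101.4 delta [ 0.1 -5.   5.2] turn 0.2 open 0.571 q [-0.36  0.34  1.81  0.    0.99 -0.56] F [-0.  -1.  -1.1]
```

View pics/s11c.png

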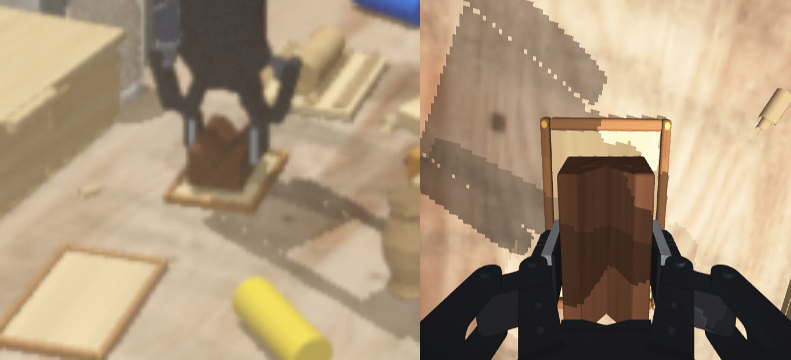

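{"op": "jog_arm", "data": {
  "deltas": [
    [0,0,1.5,0,0.3],
    [0,0,3,0,0.3],
    [0,0,4,0,0.3],
    [0,0,4.8,0,0.3],
    [0,0,5.3,0,0.3],
    [0,0,5.3,0,0.3]
  ]
}}

```text
t: 16.37
tcp_pos: [559.6, -126.2, 15.1]
orientation: [0.633, 0.774, 0.002, 0.001]
force: [-1.5, 1.2, 0.6]
opening: 0.575
```

{"op": "jog_arm", "data": {
  "deltas": [
    [0,0,0.5,0,0.3],
    [0,0,1,0,0.3],
    [0,0,1,0,0.3]
  ]
}}

```text
t: 16.62
tcp_pos: [559.6, -126.2, 15.0]
orientation: [0.633, 0.774, 0.002, 0.001]
force: [-3.9, 2.3, 9.4]
opening: 0.574
```

{"op": "jog_arm", "data": {
  "deltas": [
    [0,0,0,0,0.6],
    [0,0,0,0,0.64],
    [0,0,0,0,0.68],
    [0,0,0,0,0.74],
    [0,0,0,0,0.8],
    [0,0,0,0,0.85],
    [0,0,-3,0,0.85],
    [0,0,-10,0,0.85],
    [0,0,-22,0,0.85],
    [0,0,-40,0,0.9],
    [0,0,-65,0,0.95],
    [0,0,-90,0,1]
  ]
}}

```text
t: 17.62
tcp_pos: [559.0, -126.2, 106.7]
orientation: [0.633, 0.774, 0.001, 0.001]
force: [1.1, -0.1, 0.2]
opening: 0.999
```

{"op": "jog_arm", "data": {
  "deltas": [
    [0,0,-20,0,1],
    [0,0,-45,0,1],
    [0,0,-70,0,1],
    [0,0,-88,0,1],
    [0,0,-88,0,1]
  ]
}}

```text
t: 18.03
tcp_pos: [561.6, -127.3, 201.5]
orientation: [0.633, 0.774, 0.003, 0.006]
force: [-0.4, -0.7, 1.3]
opening: 1.0
```

```bash
python3 - <<'E'
from h import *
s,im,C=snap('wrist','w12')
E
python3 go.py 365.6 -234.1 170 164.5
```

```text
t 18.0833 tcp [ 560.6 -127.   198.8] yaw 101.4 delta [ -66.3 -212.6   27. ] turn -63.1 open 1.003 q [-0.36  0.12  1.7   0.    1.31 -0.56] F [ 0.8 -1.4  0.3]
```

View pics/w12.png

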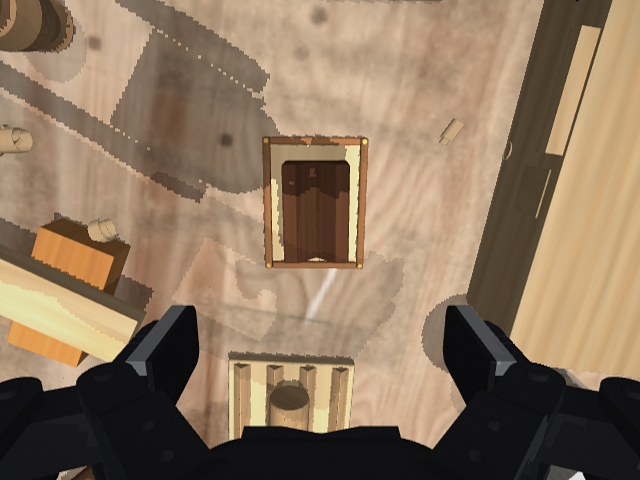

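```bash
python3 - <<'E'
from h import *
s=r.get_state();C=cam('wrist',s);Rt=yaw(s)
for nm,z,ps in [('tray',9,[(263,137),(368,138),(363,267),(265,268)]),('Vtop',41,[(282,163),(350,163),(348,262),(282,262)])]:
    t=(unproj(C,ps,z)-s['tcp_pos'])@Rt;print(nm,t[:,:2].round(1).tolist(),t[:,:2].mean(0).round(1))
E
```

```text
tray [[59.0, -45.8], [58.3, 36.3], [-48.6, 35.4], [-49.3, -48.1]] [ 4.8 -5.5]
Vtop [[41.8, -28.5], [41.8, 20.3], [-33.2, 20.3], [-33.1, -30.3]] [ 4.3 -4.5]
```

{"op": "jog_arm", "data": {
  "deltas": [
    [-3,-8,0,-5,1],
    [-9,-28,0,-11,1],
    [-18,-56,0,-18,1],
    [-27,-85,0,-25,1],
    [-35,-113,0,-32,1],
    [-44,-141,0,-39,1],
    [-52,-167,0,-46,1],
    [-59,-190,0,-53,1],
    [-64,-205,0,-59,1],
    [-66,-212,5,-63,1],
    [-66,-213,10,-63,1],
    [-66,-213,10,-63,1]
  ]
}}

```text
t: 19.08
tcp_pos: [363.9, -233.1, 185.3]
orientation: [0.137, 0.991, 0.001, 0.004]
force: [0.2, 0.8, 0.5]
opening: 0.998
```

```bash
python3 - <<'E'
from h import *
import pickle
s,im,C=snap('wrist','w13');pickle.dump(s,open('s13.pkl','wb'))
cv2.imwrite('pics/w13c.png',cv2.resize(im[90:340,210:430],None,fx=2.4,fy=2.4,interpolation=cv2.INTER_CUBIC))
E
python3 go.py 365.6 -234.1 170 164.5
```

```text
t 19.1333 tcp [ 364.5 -233.1  185.9] yaw 164.3 delta [-1.2 -0.7 15.9] turn -0.2 open 1.001 q [-0.76 -0.23  2.06  0.01  1.3  -2.05] F [0.9 0.2 0.4]
```

View pics/w13c.png

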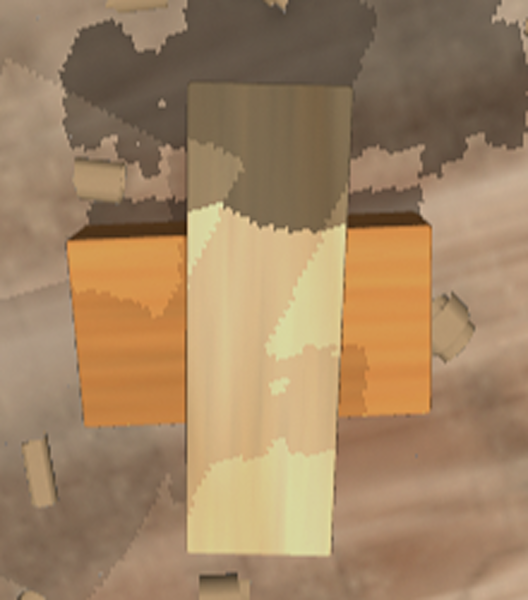

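```bash
python3 - <<'E'
from h import *
import pickle
s=pickle.load(open('s13.pkl','rb'));C=cam('wrist',s);Rt=yaw(s);print(Rt.round(3))
f=lambda c:(210+c[0]/2.4,90+c[1]/2.4)
def q(cs,z,nm):
    p=unproj(C,[f(c) for c in cs],z);t=(p-s['tcp_pos'])@Rt
    print(nm,'world mean',p.mean(0).round(1),'tool',[tuple(map(float,x[:2].round(1))) for x in t],'mean',t[:,:2].mean(0).round(1))
q([(188,84),(352,88),(331,555),(187,553)],51,'long')
q([(68,240),(431,224),(431,413),(85,426)],32,'broad')
E
```

```text
[[-0.962  0.272  0.008]
 [ 0.272  0.962  0.001]
 [-0.008  0.003 -1.   ]]
long world mean [ 366.1 -233.8   51. ] tool [(68.7, -20.9), (67.7, 23.2), (-71.0, 20.2), (-70.3, -24.1)] mean [-1.2 -0.4]
broad world mean [ 367.7 -237.6   32. ] tool [(23.6, -59.2), (28.5, 49.4), (-31.2, 52.2), (-35.5, -57.1)] mean [-3.7 -3.7]
```

{"op": "jog_arm", "data": {
  "deltas": [
    [-1,-0.4,8,1.3,1],
    [-1,-0.4,26,1.3,1],
    [-1,-0.4,48,1.3,1],
    [-1,-0.4,70,1.3,1],
    [-1,-0.4,92,1.3,1],
    [-1,-0.4,112,1.3,1],
    [-1,-0.4,129,1.3,1],
    [-1,-0.4,140,1.3,1],
    [-1,-0.4,146,1.3,1],
    [-1,-0.4,148,1.3,1],
    [-1,-0.4,148,1.3,1],
    [-1,-0.4,148,1.3,1]
  ]
}}

```text
t: 20.13
tcp_pos: [367.3, -234.0, 38.6]
orientation: [0.148, 0.989, 0.0, 0.005]
force: [0.1, 0.5, -0.4]
opening: 0.998
```

{"op": "jog_arm", "data": {
  "deltas": [
    [0,0,0,0,0.85],
    [0,0,0,0,0.75],
    [0,0,0,0,0.68],
    [0,0,0,0,0.6],
    [0,0,0,0,0.53],
    [0,0,0,0,0.45],
    [0,0,0,0,0.35],
    [0,0,0,0,0.25],
    [0,0,0,0,0.25],
    [0,0,0,0,0.25],
    [0,0,0,0,0.25]
  ],
  "grip_force": 50
}}

```text
t: 21.05
tcp_pos: [367.6, -234.4, 39.2]
orientation: [0.148, 0.989, 0.0, 0.005]
force: [-1.5, 0.2, 5.2]
opening: 0.512
```

{"op": "jog_arm", "data": {
  "deltas": [
    [0,0,-1,0,0.25],
    [0,0,-3,0,0.25],
    [0,0,-6,0,0.25],
    [0,0,-10,0,0.25],
    [0,0,-10,0,0.25],
    [0,0,-10,0,0.25]
  ]
}}

```text
t: 21.55
tcp_pos: [367.7, -234.6, 49.6]
orientation: [0.148, 0.989, 0.0, 0.005]
force: [0.6, 0.1, 0.0]
opening: 0.512
```

```bash
python3 - <<'E'
from h import *
s,im,C=snap('wrist','w14');s,i2,_=snap('scene','s14')
cv2.imwrite('pics/s14c.png',np.hstack([cv2.resize(i2[170:290,300:440],None,fx=3,fy=3),cv2.resize(im,None,fx=.58,fy=.75)[:360]]))
E
python3 go.py 330 274 140 104.1
```

```text
t 21.65 tcp [ 367.5 -234.3   49.2] yaw 162.9 delta [184.  475.2 -91.7] turn 58.8 open 0.509 q [-0.75 -0.02  2.16  0.01  0.99 -2.03] F [-0.4 -0.1 -0.6]
```

View pics/s14c.png

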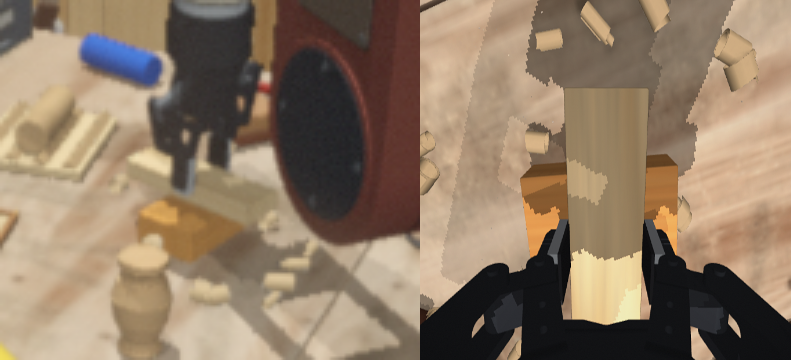

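```bash
python3 go.py 480 0 150 134
```

```text
t 21.65 tcp [ 367.5 -234.3   49.2] yaw 162.9 delta [-39.9 257.2 -99.9] turn 28.9 open 0.509 q [-0.75 -0.02  2.16  0.01  0.99 -2.03] F [-0.4 -0.1 -0.6]
```

{"op": "jog_arm", "data": {
  "deltas": [
    [0,0,-8,0,0.25],
    [0,0,-25,0,0.25],
    [-1,6,-45,1,0.25],
    [-3,22,-65,4,0.25],
    [-7,45,-82,7,0.25],
    [-12,75,-94,10,0.25],
    [-17,107,-100,14,0.25],
    [-22,140,-100,18,0.25],
    [-27,173,-100,22,0.25],
    [-32,205,-100,25,0.25],
    [-36,232,-100,28,0.25],
    [-40,257,-100,29,0.25]
  ]
}}

```text
t: 22.65
tcp_pos: [480.5, 1.6, 150.6]
orientation: [0.392, 0.92, 0.002, 0.005]
force: [0.8, -0.1, -0.6]
opening: 0.507
```

{"op": "jog_arm", "data": {
  "deltas": [
    [0,0,0,0,0.25],
    [0,0,0,0,0.25]
  ]
}}

```text
t: 22.82
tcp_pos: [480.7, 2.8, 151.0]
orientation: [0.39, 0.921, 0.002, 0.005]
force: [-0.2, -0.9, -0.8]
opening: 0.508
```

```bash
python3 go.py 332 274 150 104.1
```

```text
t 22.8167 tcp [480.7   2.8 151. ] yaw 134.0 delta [298.4  81.6  -0.8] turn 29.9 open 0.508 q [-0.16 -0.06  1.98  0.    1.21 -0.93] F [-0.2 -0.9 -0.8]
```

{"op": "jog_arm", "data": {
  "deltas": [
    [6,2,0,2,0.25],
    [24,7,0,4,0.25],
    [52,14,0,7,0.25],
    [84,23,0,10,0.25],
    [117,32,0,13,0.25],
    [150,41,0,16,0.25],
    [183,50,0,19,0.25],
    [216,59,0,22,0.25],
    [246,67,0,25,0.25],
    [272,74,0,28,0.25],
    [290,79,0,30,0.25],
    [298,81.5,0,30,0.25]
  ]
}}

```text
t: 23.82
tcp_pos: [331.2, 274.3, 149.4]
orientation: [0.615, 0.788, 0.003, 0.004]
force: [0.8, 0.6, -0.8]
opening: 0.511
```

{"op": "jog_arm", "data": {
  "deltas": [
    [0,0,0,0,0.25],
    [0,0,0,0,0.25]
  ]
}}

```text
t: 23.98
tcp_pos: [331.4, 273.6, 149.4]
orientation: [0.615, 0.789, 0.003, 0.004]
force: [-0.3, -0.4, -0.6]
opening: 0.51
```

```bash
python3 - <<'E'
from h import *
import pickle
s,im,C=snap('wrist','w15');pickle.dump(s,open('s15.pkl','wb'))
E
python3 go.py 332 274 150 104.1
```

```text
t 24.0333 tcp [331.7 273.3 149.4] yaw 104.1 delta [ 0.6  0.5 -0.6] turn -0.0 open 0.51 q [ 0.51 -0.19  2.1  -0.01  1.22  0.27] F [ 0.  -0.8 -0.7]
```

View pics/w15.png

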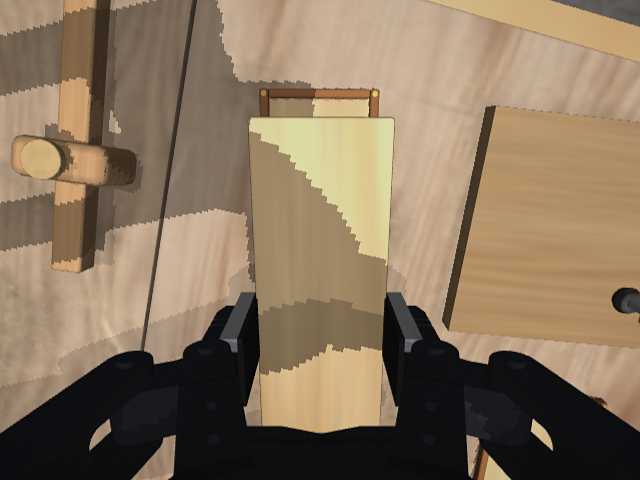

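```bash
python3 - <<'E'
from h import *
import pickle
s=pickle.load(open('s15.pkl','rb'));C=cam('wrist',s);Rt=yaw(s)
def q(cs,z,nm):
    p=unproj(C,cs,z);t=(p-s['tcp_pos'])@Rt
    print(nm,'world mean',p.mean(0).round(1),'tool',[tuple(map(float,x[:2].round(1))) for x in t],'mean',t[:,:2].mean(0).round(1))
q([(260,90),(380,90)],9,'tray near end');q([(260,115),(380,115)],9,'tray sides')
z=s['tcp_pos'][2]-7.2+19
q([(249,117),(394,117),(384,380),(260,380)],z,'plank');q([(443,328),(487,108)],18,'board')
E
```

```text
tray near end world mean [309.8 360.4   9. ] tool [(89.9, -39.9), (90.0, 37.6)] mean [90.  -1.1]
tray sides world mean [313.6 345.4   9. ] tool [(74.5, -40.5), (74.6, 38.2)] mean [74.5 -1.1]
plank world mean [325.  297.7 161.2] tool [(70.8, -22.4), (70.9, 21.6), (-21.1, 22.5), (-20.9, -22.7)] mean [24.9 -0.3]
board world mean [426.6 298.5  18. ] tool [(-75.7, 89.4), (78.7, 104.8)] mean [ 1.5 97.1]
```

{"op": "jog_arm", "data": {
  "deltas": [
    [1,-0.5,6,0,0.25],
    [2,-0.8,20,0,0.25],
    [2,-0.8,40,0,0.25],
    [2,-0.8,60,0,0.25],
    [2,-0.8,80,0,0.25],
    [2,-0.8,98,0,0.25],
    [2,-0.8,113,0,0.25],
    [2,-0.8,123,0,0.25],
    [2,-0.8,129,0,0.25],
    [2,-0.8,131,0,0.25],
    [2,-0.8,131,0,0.25],
    [2,-0.8,131,0,0.25]
  ]
}}

```text
t: 25.03
tcp_pos: [332.5, 275.1, 19.0]
orientation: [0.615, 0.788, 0.003, 0.005]
force: [0.2, -0.3, -0.2]
opening: 0.513
```

```bash
python3 - <<'E'
from h import *
s,im,C=snap('wrist','w16');s,i2,_=snap('scene','s16')
cv2.imwrite('pics/s16c.png',np.hstack([cv2.resize(i2[290:410,220:360],None,fx=3,fy=3),cv2.resize(im,None,fx=.58,fy=.75)[:360]]))
E
python3 go.py 332 274 12 104.1
```

```text
t 25.1333 tcp [332.6 275.3  19.3] yaw 104.1 delta [-1.1 -0.9  7.3] turn -0.0 open 0.511 q [ 0.51  0.03  2.18 -0.01  0.92  0.27] F [ 0.2  0.1 -2. ]
```

View pics/s16c.png

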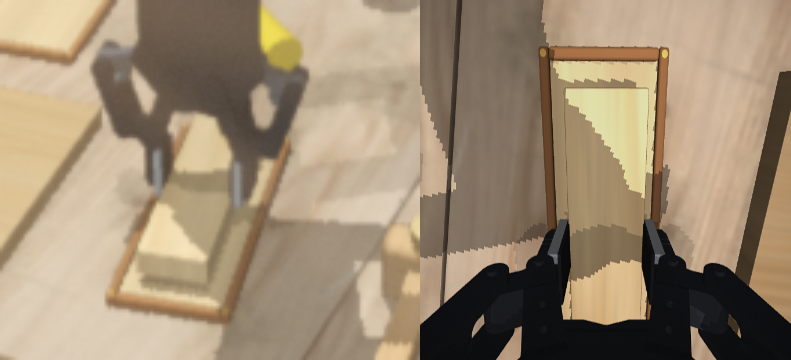

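{"op": "jog_arm", "data": {
  "deltas": [
    [0,0,2,0,0.25],
    [0,0,4,0,0.25],
    [0,0,5.5,0,0.25],
    [0,0,6.5,0,0.25],
    [0,0,7,0,0.25],
    [0,0,7,0,0.25]
  ]
}}

```text
t: 25.63
tcp_pos: [332.6, 275.4, 12.4]
orientation: [0.615, 0.788, 0.003, 0.005]
force: [-2.3, 0.1, 2.2]
opening: 0.509
```

{"op": "jog_arm", "data": {
  "deltas": [
    [0,0,0.4,0,0.25],
    [0,0,0.8,0,0.25],
    [0,0,0.8,0,0.25]
  ]
}}

```text
t: 25.88
tcp_pos: [332.6, 275.4, 12.3]
orientation: [0.615, 0.788, 0.003, 0.005]
force: [-4.1, -1.5, 10.1]
opening: 0.512
```

{"op": "jog_arm", "data": {
  "deltas": [
    [0,0,0,0,0.54],
    [0,0,0,0,0.58],
    [0,0,0,0,0.62],
    [0,0,0,0,0.66],
    [0,0,0,0,0.7],
    [0,0,0,0,0.7],
    [0,0,-3,0,0.7],
    [0,0,-10,0,0.7],
    [0,0,-22,0,0.8],
    [0,0,-40,0,0.9],
    [0,0,-60,0,1],
    [0,0,-75,0,1]
  ]
}}

```text
t: 26.88
tcp_pos: [332.3, 275.8, 89.3]
orientation: [0.615, 0.788, 0.004, 0.005]
force: [0.1, -0.3, 0.0]
opening: 1.001
```

{"op": "jog_arm", "data": {
  "deltas": [
    [0,0,-20,0,1],
    [0,0,-45,0,1],
    [0,0,-70,0,1],
    [0,0,-88,0,1],
    [0,0,-95,0,1],
    [0,0,-95,0,1],
    [0,0,-95,0,1]
  ]
}}

```text
t: 27.47
tcp_pos: [330.9, 275.7, 184.0]
orientation: [0.615, 0.788, 0.004, 0.005]
force: [0.5, 0.0, 0.5]
opening: 1.003
```

```bash
python3 - <<'E'
from h import *
s,im,C=snap('wrist','w17')
E
python3 go.py 480 0 200 90
```

```text
t 27.5167 tcp [330.4 275.4 183.2] yaw 104.1 delta [-303.6   78.3  -14.9] turn 14.1 open 0.999 q [ 0.52 -0.23  2.07 -0.01  1.3   0.27] F [ 0.2 -0.3 -0.5]
```

View pics/w17.png

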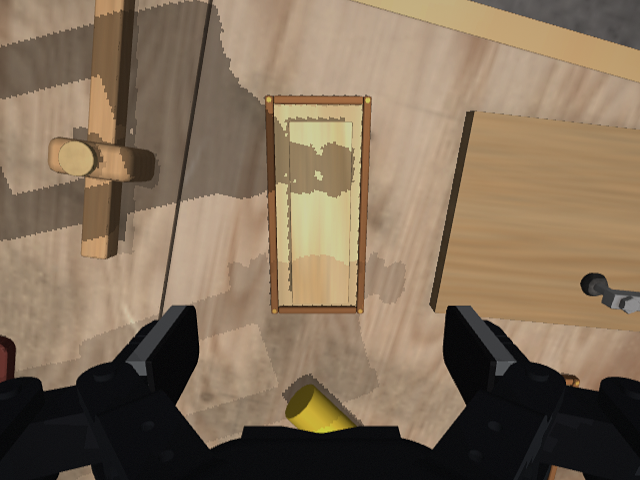

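{"op": "jog_arm", "data": {
  "deltas": [
    [-6,2,0,1,1],
    [-24,6,0,3,1],
    [-52,13,0,5,1],
    [-84,22,0,7,1],
    [-117,30,0,9,1],
    [-150,39,0,10,1],
    [-183,47,0,11,1],
    [-216,56,0,12,1],
    [-246,63,0,13,1],
    [-274,71,0,14,1],
    [-295,76,0,14,1],
    [-303,78,0,14,1]
  ]
}}

```text
t: 28.52
tcp_pos: [479.9, -2.5, 183.6]
orientation: [0.708, 0.706, 0.002, 0.004]
force: [-0.2, 0.5, -0.6]
opening: 1.0
```

{"op": "jog_arm", "data": {
  "deltas": [
    [0,0,0,0,1],
    [0,0,0,0,1]
  ]
}}

```text
t: 28.68
tcp_pos: [478.9, -2.8, 182.1]
orientation: [0.709, 0.706, 0.002, 0.002]
force: [-0.2, -0.1, 0.3]
opening: 0.999
```

```bash
python3 go.py 368 -238 180 76.6
```

```text
t 28.6833 tcp [478.9  -2.8 182.1] yaw 89.8 delta [-235.7 -109.9    1.7] turn 13.2 open 0.999 q [-0.17 -0.1   1.95 -0.    1.28 -0.17] F [-0.2 -0.1  0.3]
```

{"op": "jog_arm", "data": {
  "deltas": [
    [-5,-2,0,1,1],
    [-18,-8,0,3,1],
    [-40,-19,0,5,1],
    [-66,-31,0,7,1],
    [-93,-43,0,9,1],
    [-120,-56,0,10,1],
    [-147,-69,0,11,1],
    [-174,-81,0,12,1],
    [-200,-93,0,13,1],
    [-220,-103,0,13,1],
    [-232,-108,0,13,1],
    [-236,-110,0,13,1]
  ]
}}

```text
t: 29.68
tcp_pos: [367.0, -238.8, 181.6]
orientation: [0.784, 0.62, 0.002, 0.002]
force: [0.6, 0.4, -0.3]
opening: 1.003
```

{"op": "jog_arm", "data": {
  "deltas": [
    [0,0,0,0,1],
    [0,0,0,0,1]
  ]
}}

```text
t: 29.85
tcp_pos: [366.9, -237.9, 181.4]
orientation: [0.784, 0.62, 0.002, 0.002]
force: [-0.7, 0.2, -0.4]
opening: 1.001
```

```bash
python3 - <<'E'
from h import *
import pickle
s,im,C=snap('wrist','w18');pickle.dump(s,open('s18.pkl','wb'))
cv2.imwrite('pics/w18c.png',cv2.resize(im[90:340,210:430],None,fx=2.4,fy=2.4,interpolation=cv2.INTER_CUBIC))
E
python3 go.py 368 -238 180 76.6
```

```text
t 29.9 tcp [ 367.2 -237.7  181.4] yaw 76.7 delta [-0.1  0.9  1.4] turn 0.1 open 1.003 q [-0.76 -0.21  2.05  0.    1.29 -0.53] F [ 0.6  0.2 -0.5]
```

View pics/w18c.png

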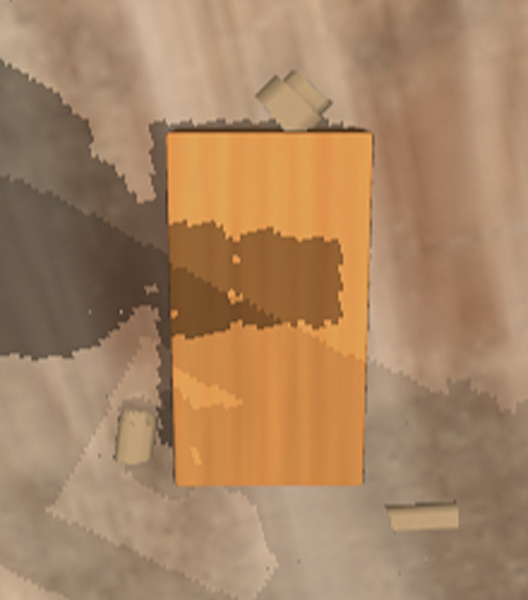

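View pics/w18.png

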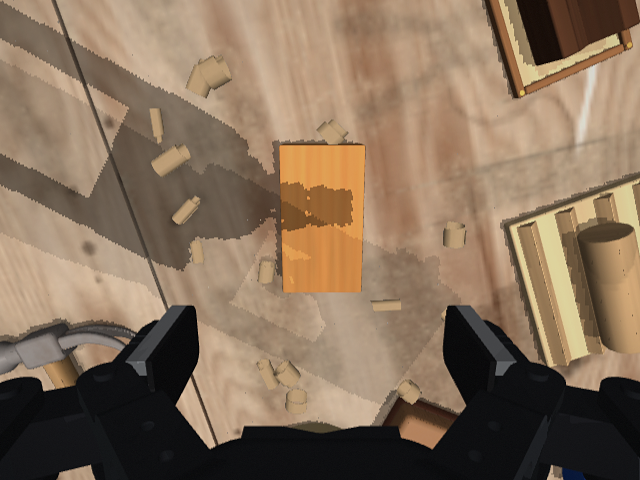

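```bash
python3 - <<'E'
from h import *
import pickle
s=pickle.load(open('s18.pkl','rb'));C=cam('wrist',s);Rt=yaw(s)
f=lambda c:(210+c[0]/2.4,90+c[1]/2.4)
def q(cs,z,nm):
    p=unproj(C,cs,z);t=(p-s['tcp_pos'])@Rt
    print(nm,'world mean',p.mean(0).round(1),'tool',[tuple(map(float,x[:2].round(1))) for x in t],'mean',t[:,:2].mean(0).round(1))
q([f(c) for c in [(167,133),(373,133),(363,486),(176,486)]],32,'broad')
q([(266,258),(266,283)],5,'chunk')
E
```

```text
broad world mean [ 368.1 -238.5   32. ] tool [(54.2, -29.2), (54.2, 30.1), (-55.2, 30.2), (-55.1, -29.2)] mean [-0.5  0.5]
chunk world mean [ 312.7 -273.4    5. ] tool [(-36.4, -45.1), (-58.1, -45.9)] mean [-47.2 -45.5]
```

{"op": "jog_arm", "data": {
  "deltas": [
    [-0.5,0.5,8,0,1],
    [-0.5,0.5,28,0,1],
    [-0.5,0.5,54,0,1],
    [-0.5,0.5,80,0,1],
    [-0.5,0.5,104,0,1],
    [-0.5,0.5,126,0,1],
    [-0.5,0.5,146,0,1],
    [-0.5,0.5,160,0,1],
    [-0.5,0.5,168,0,1],
    [-0.5,0.5,171,0,1],
    [-0.5,0.5,171,0,1],
    [-0.5,0.5,171,0,1]
  ]
}}

```text
t: 30.9
tcp_pos: [368.9, -238.5, 10.9]
orientation: [0.784, 0.621, 0.002, 0.002]
force: [-0.3, -0.7, 0.2]
opening: 0.998
```

{"op": "jog_arm", "data": {
  "deltas": [
    [0,0,0,0,0.9],
    [0,0,0,0,0.83],
    [0,0,0,0,0.76],
    [0,0,0,0,0.7],
    [0,0,0,0,0.63],
    [0,0,0,0,0.55],
    [0,0,0,0,0.45],
    [0,0,0,0,0.4],
    [0,0,0,0,0.4],
    [0,0,0,0,0.4],
    [0,0,0,0,0.4]
  ],
  "grip_force": 60
}}

```text
t: 31.82
tcp_pos: [369.3, -238.9, 12.0]
orientation: [0.784, 0.621, 0.002, 0.003]
force: [-2.6, 2.3, 9.8]
opening: 0.686
```

{"op": "jog_arm", "data": {
  "deltas": [
    [0,0,-1,0,0.4],
    [0,0,-4,0,0.4],
    [0,0,-8,0,0.4],
    [0,0,-12,0,0.4],
    [0,0,-12,0,0.4],
    [0,0,-12,0,0.4]
  ]
}}

```text
t: 32.32
tcp_pos: [369.5, -239.1, 24.4]
orientation: [0.784, 0.621, 0.002, 0.003]
force: [0.6, -1.2, -1.3]
opening: 0.685
```

```bash
python3 - <<'E'
from h import *
s,im,C=snap('wrist','w19');s,i2,_=snap('scene','s19')
cv2.imwrite('pics/s19c.png',np.hstack([cv2.resize(i2[170:290,300:440],None,fx=3,fy=3),cv2.resize(im,None,fx=.58,fy=.75)[:360]]))
E
python3 go.py 562 104.7 140 101.4
```

```text
t 32.4167 tcp [ 369.2 -238.8   24. ] yaw 76.8 delta [ 378.5  109.7 -115.4] turn -24.6 open 0.682 q [-0.76  0.04  2.15  0.    0.94 -0.53] F [-0.3  0.2 -1. ]
```

View pics/s19c.png

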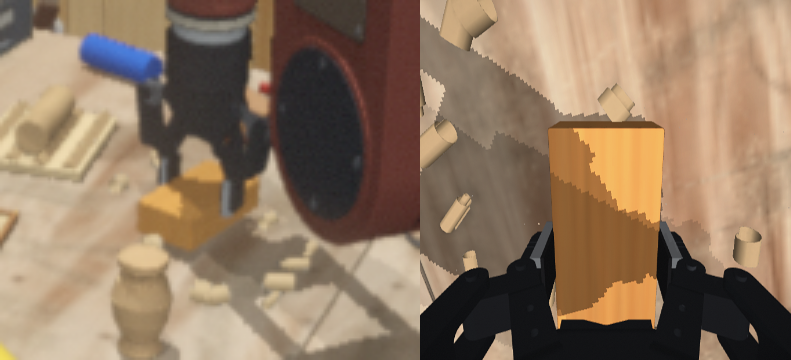

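{"op": "jog_arm", "data": {
  "deltas": [
    [0,0,-8,0,0.4],
    [0,0,-28,0,0.4],
    [3,1,-54,-1,0.4],
    [14,4,-78,-2,0.4],
    [35,10,-98,-4,0.4],
    [63,18,-110,-6,0.4],
    [96,28,-115,-8,0.4],
    [130,38,-115,-10,0.4],
    [164,48,-115,-12,0.4],
    [196,57,-115,-14,0.4],
    [220,64,-115,-16,0.4],
    [230,67,-115,-16,0.4]
  ]
}}

```text
t: 33.42
tcp_pos: [487.4, -27.3, 139.8]
orientation: [0.688, 0.725, 0.002, 0.003]
force: [-0.1, -0.5, -1.9]
opening: 0.687
```

{"op": "jog_arm", "data": {
  "deltas": [
    [0,0,0,0,0.4],
    [0,0,0,0,0.4]
  ]
}}

```text
t: 33.58
tcp_pos: [487.2, -27.1, 139.9]
orientation: [0.688, 0.726, 0.002, 0.003]
force: [0.3, -0.6, -1.8]
opening: 0.685
```

```bash
python3 go.py 562 104.7 140 101.4
```

```text
t 33.5833 tcp [487.2 -27.1 139.9] yaw 93.0 delta [127.7  81.6   0.2] turn -8.4 open 0.685 q [-0.22 -0.03  1.97  0.    1.19 -0.27] F [ 0.3 -0.6 -1.8]
```

{"op": "jog_arm", "data": {
  "deltas": [
    [4,3,0,-1,0.4],
    [16,10,0,-2,0.4],
    [34,22,0,-4,0.4],
    [56,36,0,-5,0.4],
    [78,50,0,-6,0.4],
    [98,63,0,-7,0.4],
    [114,73,0,-8,0.4],
    [124,79,0,-8.4,0.4],
    [127.5,81.5,0,-8.4,0.4],
    [127.5,81.5,0,-8.4,0.4],
    [127.5,81.5,0,-8.4,0.4]
  ]
}}

```text
t: 34.5
tcp_pos: [561.4, 103.4, 140.0]
orientation: [0.633, 0.774, 0.001, 0.003]
force: [-0.0, -0.2, -1.6]
opening: 0.69
```

```bash
python3 - <<'E'
from h import *
import pickle
s,im,C=snap('wrist','w20');pickle.dump(s,open('s20.pkl','wb'))
E
python3 go.py 562 104.7 140 101.4
```

```text
t 34.55 tcp [561.4 103.3 140. ] yaw 101.4 delta [1.2 0.9 0. ] turn -0.0 open 0.69 q [ 0.04  0.17  1.76 -0.    1.2  -0.15] F [-0.8  0.5 -1.6]
```

View pics/w20.png

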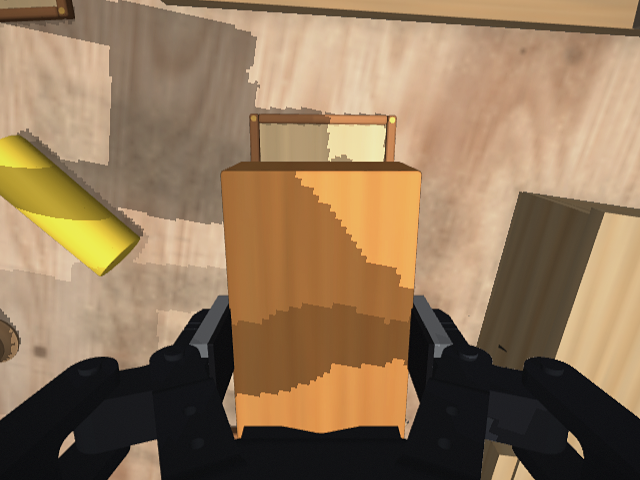

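```bash
python3 - <<'E'
from h import *
import pickle
s=pickle.load(open('s20.pkl','rb'));C=cam('wrist',s);Rt=yaw(s)
def q(cs,z,nm):
    p=unproj(C,cs,z);t=(p-s['tcp_pos'])@Rt
    print(nm,'world mean',p.mean(0).round(1),'tool',[tuple(map(float,x[:2].round(1))) for x in t],'mean',t[:,:2].mean(0).round(1))
q([(250,115),(396,115)],9,'tray near end');q([(250,160),(396,160)],9,'tray sides')
z=s['tcp_pos'][2]-12+32
q([(221,172),(421,172),(407,400),(236,400)],z,'broad');q([(480,335),(520,193)],0,'box');q([(480,335),(520,193)],80,'box80')
print(unproj(cam('top'),[(205,163),(335,163)],0))
E
```

```text
tray near end world mean [548.2 176.2   9. ] tool [(74.3, -45.5), (74.3, 47.0)] mean [74.3  0.8]
tray sides world mean [553.8 148.6   9. ] tool [(46.2, -46.8), (46.2, 48.5)] mean [46.2  0.8]
broad world mean [557.7 119.  160. ] tool [(55.1, -30.1), (55.1, 28.9), (-23.4, 29.3), (-23.3, -30.0)] mean [15.9 -0.5]
box world mean [694.8  97.8   0. ] tool [(-86.0, 120.8), (23.0, 136.9)] mean [-31.5 128.9]
box80 world mean [652.8 118.5  80. ] tool [(-42.2, 86.4), (36.0, 98.0)] mean [-3.1 92.2]
[[ 716.26716837  179.59340402    0.        ]
 [ 707.45824301 -185.5672849     0.        ]]
```

{"op": "jog_arm", "data": {
  "deltas": [
    [1,0.6,6,0,0.4],
    [2,1.3,20,0,0.4],
    [2,1.3,38,0,0.4],
    [2,1.3,56,0,0.4],
    [2,1.3,74,0,0.4],
    [2,1.3,90,0,0.4],
    [2,1.3,103,0,0.4],
    [2,1.3,112,0,0.4],
    [2,1.3,116,0,0.4],
    [2,1.3,117,0,0.4],
    [2,1.3,117,0,0.4],
    [2,1.3,117,0,0.4]
  ]
}}

```text
t: 35.55
tcp_pos: [563.7, 105.4, 24.0]
orientation: [0.634, 0.774, 0.002, 0.003]
force: [-0.2, 0.2, -2.3]
opening: 0.684
```

```bash
python3 - <<'E'
from h import *
s,im,C=snap('wrist','w21');s,i2,_=snap('scene','s21')
cv2.imwrite('pics/s21c.png',np.hstack([cv2.resize(i2[230:350,170:310],None,fx=3,fy=3),cv2.resize(im,None,fx=.58,fy=.75)[:360]]))
E
python3 go.py 562 104.7 17 101.4
```

```text
t 35.65 tcp [563.8 105.4  24.1] yaw 101.4 delta [-0.4 -1.9  7.1] turn -0.0 open 0.687 q [ 0.05  0.33  1.81 -0.    0.99 -0.15] F [ 0.2  0.  -2. ]
```

View pics/s21c.png

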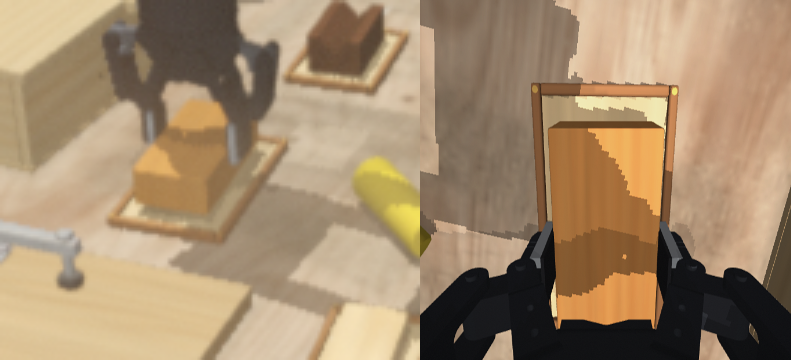

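{"op": "jog_arm", "data": {
  "deltas": [
    [0,0,2,0,0.4],
    [0,0,4,0,0.4],
    [0,0,5.5,0,0.4],
    [0,0,6.5,0,0.4],
    [0,0,7,0,0.4],
    [0,0,7,0,0.4]
  ]
}}

```text
t: 36.15
tcp_pos: [563.7, 105.4, 17.1]
orientation: [0.633, 0.774, 0.002, 0.003]
force: [-1.4, -0.4, 1.6]
opening: 0.689
```

{"op": "jog_arm", "data": {
  "deltas": [
    [0,0,0.4,0,0.4],
    [0,0,0.8,0,0.4],
    [0,0,0.8,0,0.4]
  ]
}}

```text
t: 36.4
tcp_pos: [563.7, 105.4, 17.1]
orientation: [0.633, 0.774, 0.001, 0.003]
force: [-4.8, -0.4, 6.8]
opening: 0.686
```

{"op": "jog_arm", "data": {
  "deltas": [
    [0,0,0,0,0.72],
    [0,0,0,0,0.76],
    [0,0,0,0,0.8],
    [0,0,0,0,0.86],
    [0,0,0,0,0.92],
    [0,0,0,0,0.92],
    [0,0,-3,0,0.95],
    [0,0,-10,0,0.95],
    [0,0,-22,0,1],
    [0,0,-40,0,1],
    [0,0,-60,0,1],
    [0,0,-75,0,1]
  ]
}}

```text
t: 37.4
tcp_pos: [564.2, 105.6, 95.0]
orientation: [0.633, 0.774, 0.002, 0.004]
force: [0.5, -0.7, 0.6]
opening: 1.002
```

{"op": "jog_arm", "data": {
  "deltas": [
    [0,0,-20,0,1],
    [0,0,-45,0,1],
    [0,0,-70,0,1],
    [0,0,-88,0,1],
    [0,0,-95,0,1],
    [0,0,-95,0,1],
    [0,0,-95,0,1]
  ]
}}

```text
t: 37.98
tcp_pos: [563.2, 105.8, 190.2]
orientation: [0.633, 0.774, 0.003, 0.004]
force: [-0.9, 0.4, -0.3]
opening: 1.004
```

```bash
python3 - <<'E'
from h import *
s,im,C=snap('wrist','w22');snap('scene','s22');snap('top','t22')
E
python3 go.py 480 0 200 90
```

```text
t 38.1333 tcp [562.1 105.7 188.1] yaw 101.4 delta [ -87.4 -101.3  -12.2] turn 11.4 open 0.999 q [ 0.05  0.12  1.72 -0.    1.29 -0.15] F [ 0. -1.  0.]
```

View pics/w22.png

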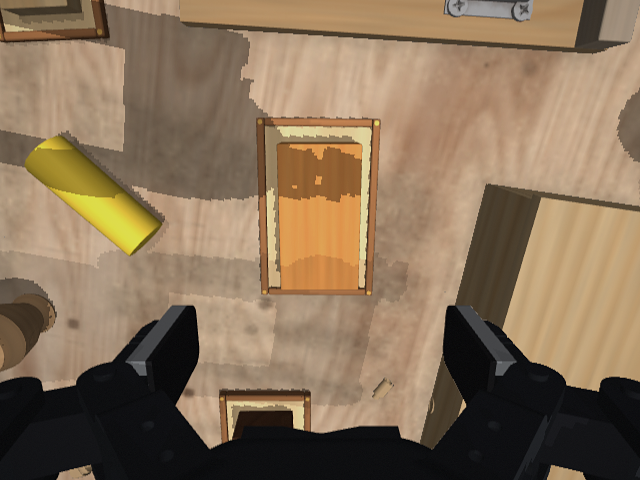

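View pics/s22.png

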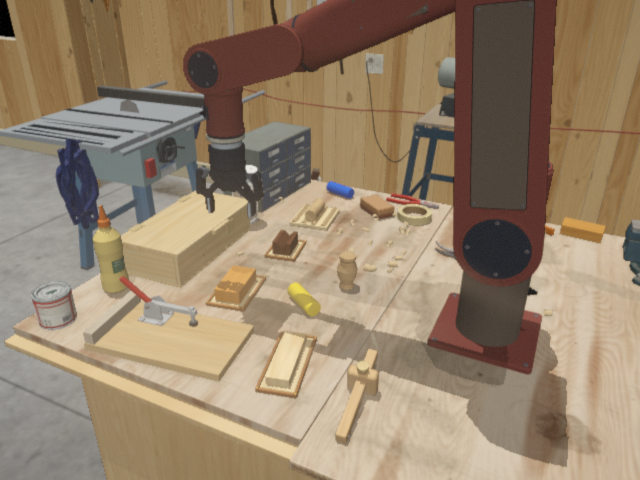

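View pics/t22.png

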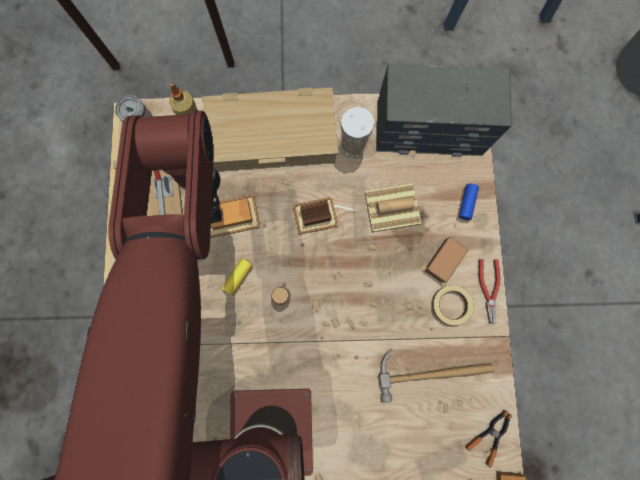

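```bash
python3 - <<'E'
from h import *
s=r.get_state();C=cam('wrist',s);Rt=yaw(s)
for nm,z,ps in [('tray',9,[(257,120),(381,120),(372,294),(262,294)]),('top',37,[(277,143),(363,143),(360,290),(281,290)])]:
    t=(unproj(C,ps,z)-s['tcp_pos'])@Rt;print(nm,t[:,:2].round(1).tolist(),t[:,:2].mean(0).round(1))
a=cv2.imread('pics/top0.png');b=cv2.imread('pics/t22.png')
print('sand diff',cv2.absdiff(a,b)[235:285,425:470].mean())
s2=cv2.imread('pics/s22.png');cv2.imwrite('pics/s22c.png',cv2.resize(s2[185:315,200:350],None,fx=5,fy=4.5,interpolation=cv2.INTER_CUBIC))
E
```

```text
tray [[71.7, -48.4], [71.7, 44.4], [-68.9, 42.5], [-68.7, -50.0]] [ 1.4 -2.8]
top [[56.1, -31.0], [56.1, 28.6], [-53.6, 29.5], [-53.5, -31.0]] [ 1.3 -1. ]
sand diff 16.701037037037036
```

View pics/s22c.png

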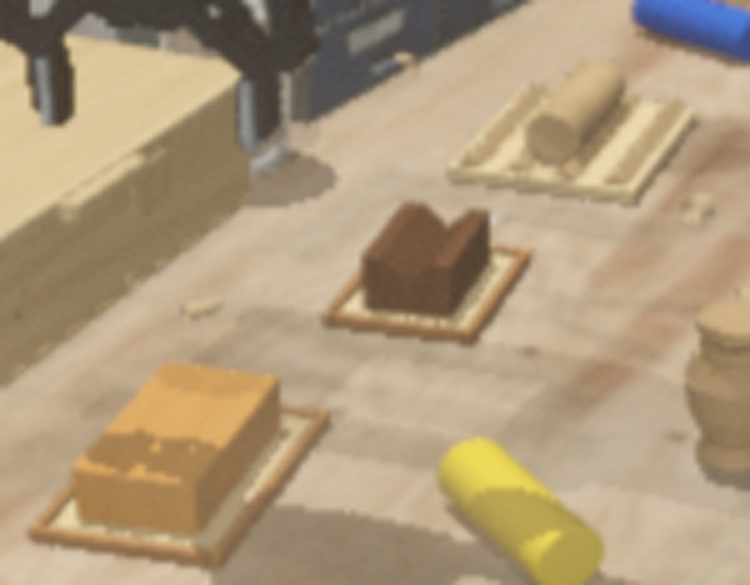

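```bash
python3 - <<'E'
import cv2,numpy as np
a=cv2.imread('pics/top0.png')[230:290,420:480];b=cv2.imread('pics/t22.png')[230:290,420:480]
cv2.imwrite('pics/sd.png',cv2.resize(np.hstack([a,b]),None,fx=6,fy=6))
g=lambda i:np.float32(cv2.Canny(i,60,150))
print(cv2.phaseCorrelate(g(a),g(b)))
E
```

```text
((-0.08208990123079474, -0.07579084895425936), 0.7111811039182875)
```

View pics/sd.png

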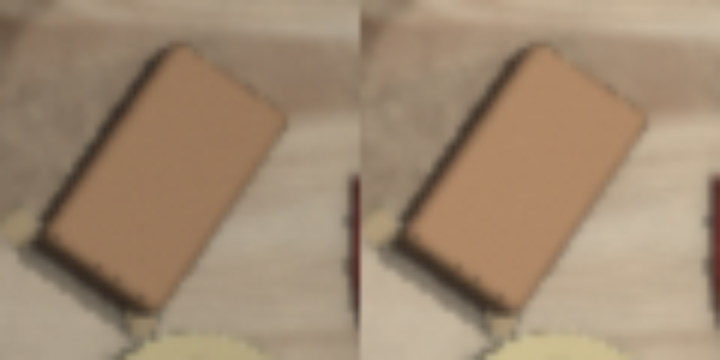

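The sanding block hasn't moved; only the light on it changed. I'm handing the job in.

```bash
python3 -c "
from plant import r
print(r.finish_job())"
```

```text
the job is handed in; nothing more can be done
None
```

I took the stack apart from the top and handed the job in at about 38 s. The rod went into the rack's middle groove first, then the V-block, the long offcut and the broad offcut, each the same way up into its own tray.

**Last checks:**
- **Rod:** the wrist picture showed it resting between the two middle ribs, about 16 mm inside the nearer rack end. It lay about 3.5 mm off centre lengthwise, and the later top and scene pictures show it still there.
- **V-block and broad offcut:** measured from the wrist camera, they lie within about 1 mm and 2 mm of their tray centres, and they look flat.
- **Long offcut:** the picture shows it inside its tray, clear of the lips; I did not measure its final position.
- **Sanding block:** it shifted less than 0.1 px between the first and last top pictures. A plain brightness comparison differed by about 17 grey levels; by eye that is changed lighting, not movement.
- **Forces and clearance:** the force readings I took at the end of moves stayed at about 11 N or less. The gripper was open at about z = 188 mm, touching nothing, when I handed in.

**Disagreements:** the top camera put the rack about 4.5 mm away from where the wrist camera saw it, and the trays up to about 3 mm. I placed by the wrist camera, and all parts landed well inside.

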